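# Gauge the glass at the ringed spot

### The job

On the sloping sample stand, swing the hold-down lever up and right back, past square to the glass, so that the ring drawn on the opal glass is uncovered, and leave it back. Then take the pen-shaped thickness gauge out of its wooden holder and set its sprung nose on the glass inside the ring, with the gauge square to the sloping glass and pressed only lightly, so that the nose is about half pushed in. Finish while still holding the gauge there, steady, and leave the spool, tin, oil bottle and stone alone.

Things in the scene. Friction and masses are not known exactly. Their poses are not given: they have to be found in the camera images.
- stand: Fixed metal sample stand, 190 (x) x 130 (y) mm on the bench, its bed sloping 20 degrees (0.35 rad): low at the -x side, high at the +x side, 30 to 97 mm above the bench. Origin: centre of its underside; x points horizontally towards its high side (away from the robot at yaw 0), z up. It is fixed to the bench.
- pane: The opal (off-white) glass pane fixed on the sloping bed, 110 (x) x 100 (y) x 6 mm, bearing a drawn ring (the spot) and, near a low corner, a drawn cross that plays no part. Origin: centre of its underside. x points up the slope, y level across it, z square out of the glass face.
- spot (a point): Centre of the ring drawn on the glass (ring 18 mm in diameter), on the top face of the pane, at [5, 0, 6] mm in the pane's frame. The lever's foot covers it at the start.
- lever (a joint): Hinge of the hold-down lever, rad: 0 with its foot down on the glass, growing as the knob is raised, 1.95 right back at its stop. It starts between 0 and 0.15. Stiff by friction (0.1 N m): it stays wherever it is left.
- lever_pivot (a point): Centre of the lever's hinge pin at the high end of the stand, 25 mm above the glass face and 90 mm up the slope from the spot. The hinge axis is parallel to the pane's y axis.
- lever_knob (a point): Centre of the black ball knob (20 mm diameter) on the lever's free end, 131 mm from the pivot. Lever down: 41 mm above the glass, 130 mm down the slope from the pivot; it swings up and back about the pivot. Its y is the hinge axis. The steel bar is 10 mm wide; the foot, 20 mm across, hangs 40 mm up the lever from the knob.
- holder: Fixed wooden block 64 x 64 x 55 mm high with an upright through hole 20.5 mm in diameter in which the gauge stands. Origin: centre of its underside. It is fixed to the bench.
- gauge: Loose pen-shaped gauge, round, 140 mm long, 0.1 kg, upright in the holder, collar on the block's top. Origin: nose tip when fully out (then 5 mm above the bench); z along its axis to the blunt end. Along z: steel nose to 20 mm (8 mm diameter), barrel to 50 (16 diameter), collar 50 to 56 (28 diameter), dark grey grip 56 to 136 (18 diameter), black cap to 140.
- nose (a joint): How far the gauge's sprung nose is pushed in, m: 0 fully out, 0.010 fully in. Pushing it takes 0.5 N at 0 rising to 3 N at 0.010.
- nose_tip (a point): Tip of the gauge's sprung nose, on the gauge's axis; moves with the nose.
- spool: Bystander: reel of solder, black flanges 62 mm across, 46 mm high. Origin: centre of underside.
- tin: Bystander: round low tin 62 mm across, 24 mm high. Origin: centre of underside.
- oil: Bystander: small cream bottle 35 mm across, 73 mm high. Origin: centre of underside.
- stone: Bystander: dark abrasive stone 26 x 98 x 20 mm lying flat. Origin: centre of underside.
There are look-alikes about, which are no part of the job. What is shaped like the gauge but orange is not meant.

How it is judged (in metres and radians):
On the way, in this order (a step that is already met when the one before it is completed fails the run):
1. the hold-down lever is swung right back while the gauge still stands in its holder (value of joint lever above 1.7 rad and distance between gauge and holder below 0.02 m), for 0.2 s.
2. the gauge is held in the fingers, out of its holder (contact force between the fingers and gauge above 1 N and height (world z) of gauge above 0.05 m and horizontal distance between gauge and holder above 0.05 m), for 0.1 s.
At the end, for the whole second after the job is handed in: Fingers hold the gauge steady; nose tip within 9 mm of the ring's centre, axis within 0.14 rad of square to the glass, nose pushed in 2 to 8.5 mm, 0.3 to 6 N on the glass, gauge under 20 mm/s; lever over 1.7 rad; bystanders within 30 mm of where they stood (value of joint lever above 1.7 rad and distance between nose_tip and spot below 0.009 m and angle between the z axis of gauge and the z axis of pane, either way round below 0.14 rad and value of joint nose between 0.002 and 0.0085 m and contact force between gauge and pane between 0.3 and 6 N and contact force between the fingers and gauge above 2 N and linear speed of gauge below 0.02 m/s and distance of each of spool, tin, oil, stone from where it was at the start of the episode below 0.03 m); the arm keeps its last pose, push and grip.
It fails at once if the gauge is pressed or knocked hard (over 12 N) on the stand or glass (contact force between gauge and stand above 12 N).
It fails at once if a bystander is pushed away or knocked over (moved over 30 mm) (distance of any of spool, tin, oil, stone from where it was at the start of the episode above 0.03 m).
It also fails if it takes over 62 s, if anything falls off the work surface, if the arm or the gripper's body presses on something with over 40 N, if the wrist force passes 120 N, or if a joint passes its speed limit or range.

### The arm

A 6-joint arm with a two-finger parallel gripper is mounted at the origin on a cart in front of the work surface, level with it; the furniture and walls round the work are solid. World frame = base frame: x ahead of the robot, y to its left, z up, the work surface at z = 0. Lengths are in m, angles in degrees, forces in N, time in s.
With the tool pointing down it reaches from about 0.375 to 0.975 m from the base axis. Payload 3.8 kg.
Tool frame: the origin (TCP) lies between the finger pads; the fingertips stand 11 mm ahead of it and the grasp point (between the pads) lies 8 mm behind it; z points along the fingers, x is the direction in which the jaws open and shut, and the axes are right-handed (so a half turn about z gives the same grasp; the last joint's range is limited). The gripper opens to 85 mm and grips with 20 to 120 N. Pads are 22 mm wide; open, the fingers measure 114 mm over their backs; the gripper's body (76 mm by 85 mm) begins 54 mm behind the grasp point. The pads swing forward as they close: fully open they stand 13 mm farther back than shut.
Start: joints at [-67.832, 15.12, 91.902, -0, 72.978, -2.114], TCP at [0.278, -0.615, 0.242] pointing down, gripper open.
Joint ranges: [-150.88, 150.88], [-54.13, 125.18], [17.81, 147.31], [-75.09, 255.09], [0, 152.58], [-146.25, 146.25]. Speed limits (degrees/s): [147.25, 147.25, 180, 180, 180, 180].

### API

Orientations are given as a 3x3 rotation matrix whose columns are the frame's x, y, z axes.
In Python, from workcell import status, imaging, workorder gives the robot as it stands.
- The arm moves only by the tool move_arm, never from a script. Its argument "commands" is a list of rows, each an object of numbers: "dx", "dy", "dz": the shift along the tool's x, y, z in m; "wx", "wy", "wz": the turn, a rotation vector about the tool's x, y, z in rad. In form: [{"dx": .., "dy": .., "dz": .., "wx": .., "wy": .., "wz": ..}, ...]. A call has 1 to 12 rows; each row shifts and turns the commanded pose from where the row before left it, along the tool's axes as they then stand; what a row does not reach is not made up. A row lasts 1/10 s, in which the tool goes at most 50 mm and 8.59 degrees, less where a joint would pass 70% of its speed; a pose out of reach is approached as far as the arm can. A call with a gripper value outside its range is refused whole. "gripper" is the gripper command: -1 is shut, 1 is fully open, values between are in proportion, set as the call begins (left out, the last holds). The fingers move at their own pace and stop on an object; "force" is the grip in N (left out, the last holds). Time passes only in rows, so rows that do not move let the fingers close. It gives the time, the measured TCP pose, the force and the opening at its end, in the units of the state.
- status.state(): the state, without advancing time (a new reading comes with each control period).
- imaging.get_image(name): name is "side" or "top" or "wrist"; returns the picture (400x640x3 uint8, blue, green, red); there is no depth.
- imaging.get_calibration(name): a dict with "intrinsics" (3x3 intrinsics, pixels), "dist_coeffs" ([k1, k2, p1, p2, k3] as OpenCV has them; the pictures are not rectified), "rvec" (rotation vector, rad) and "tvec" (3), from world to camera coordinates, as OpenCV has them; the wrist camera has in their place "mount" (4x4, takes a point from camera to tool coordinates, whose origin is the TCP and whose axes are the tool frame's). Camera axes: x right, y down, z forward; pixel columns grow to the right and rows downward; lengths in m; the calibration is good to about 2 mm. A picture is of the moment at which its call begins: read the wrist's pose just before it. get_calibration takes no time and is no camera call.
- workorder.sign_off(): hands the job in, once; it reports no verdict.
The state is a dict: "time_s": time; "q": joint angles; "qvel": joint speeds; "joint_torque": joint torques, N m; "tcp_pos": TCP position; "orientation": TCP orientation; "wrist_force": force on the tool from outside, world axes, zero at the start; "ft_torque": the same for the moment, N m; "gripper_width": opening from 0.0 (shut) to 1.0 (fully open).
Only numpy, scipy, OpenCV 4.12 (cv2) and the standard library are available. Lean on these libraries where they do the work, as an engineer would, in place of code of your own. Each camera call takes 0.05 s, during which the arm holds its last target.

## Working session

There is one attempt and no reset: what is moved stays moved. The work goes in short steps, Python scripts to look and compute and a tool call to move; the robot and the scene stay as the last step left them, time stands still between calls to the robot, and variables do not carry over. Pictures are saved under pics/ and viewed, and the job is handed in when it is done.

Besides the shell and the picture viewer there is one more tool, called in YAML: its name, and indented under it one key for each argument. move_arm: Moves the arm, as the interface text tells. Its arguments: {"type":"object","properties":{"commands":{"type":"array","items":{"type":"object","properties":{"dx":{"type":"number"},"dy":{"type":"number"},"dz":{"type":"number"},"wx":{"type":"number"},"wy":{"type":"number"},"wz":{"type":"number"}}}},"gripper":{"type":"number"},"force":{"type":"number"}},"required":["commands"]}

```bash
ls; mkdir -p pics; python3 - <<'E'
from workcell import status, imaging
import cv2
s=status.state(); print(s)
for n in ["side","top","wrist"]:
    c=imaging.get_calibration(n); print(n,{k:(v.tolist() if hasattr(v,'tolist') else v) for k,v in c.items()})
    cv2.imwrite(f"pics/{n}0.png",imaging.get_image(n))
E
```

```text
pics
{'time_s': 0.0, 'q': array([-6.78340673e+01,  1.51690418e+01,  9.19817799e+01,  2.69043368e-03,
        7.29763082e+01, -2.11348765e+00]), 'qvel': array([ 0.12984092,  0.11200251,  0.01342967, -0.03937534, -0.04858729,
       -0.060047  ]), 'joint_torque': array([ 6.39274822e-04, -5.15096605e+01, -3.67317796e+01, -1.06009165e-04,
        1.28565927e-02,  1.18640909e-05]), 'tcp_pos': array([ 0.27730552, -0.61463604,  0.2409584 ]), 'orientation': array([[ 4.11173514e-01, -9.11556750e-01, -7.95563160e-04],
       [-9.11554405e-01, -4.11174264e-01,  2.07179131e-03],
       [-2.21567045e-03, -1.26666611e-04, -9.99997537e-01]]), 'wrist_force': array([ 0.28682679,  0.37016635, -0.41483428]), 'ft_torque': array([0.00088859, 0.03914466, 0.01900224]), 'gripper_width': 1.00072291936414}
side {'intrinsics': [[365.77884758756454, 0.0, 325.83564896030134], [0.0, 365.77884758756454, 199.40468867267606], [0.0, 0.0, 1.0]], 'dist_coeffs': [-0.08524429307469723, 0.0, 0.0, 0.0, 0.0], 'rvec': [1.9879044084551978, 0.0038883248372523303, -0.02234199658412934], 'tvec': [-0.5771512544980179, 0.0876473008409783, 1.0418058053652905]}
top {'intrinsics': [[479.20404491795966, 0.0, 319.13616457140347], [0.0, 479.20404491795966, 201.82090533228916], [0.0, 0.0, 1.0]], 'dist_coeffs': [-0.1273997781157759, 0.0, 0.0, 0.0, 0.0], 'rvec': [2.07997433862412, -2.144940603368689, 0.1817020718567454], 'tvec': [2.311546082977736e-05, 0.6160607931854443, 1.467170538008702]}
wrist {'intrinsics': [[288.7784803463591, 0.0, 321.8536954468441], [0.0, 288.7784803463591, 202.16295217590402], [0.0, 0.0, 1.0]], 'dist_coeffs': [-0.0299925328752738, 0.0, 0.0, 0.0, 0.0], 'mount': [[0.999999551269858, 0.0009391689899930466, 0.0001241840976235934, -0.0003450849086942265], [-0.000930864451466263, 0.9497814015160638, 0.31291280386962955, -0.07978114850315898], [0.0001759302556791894, -0.3129127790547847, 0.949781849559548, -0.1329500255780806], [0.0, 0.0, 0.0, 1.0]]}
```

View pics/side0.png

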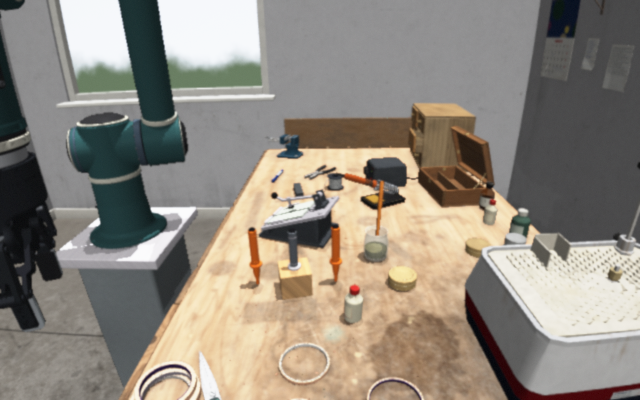

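View pics/top0.png

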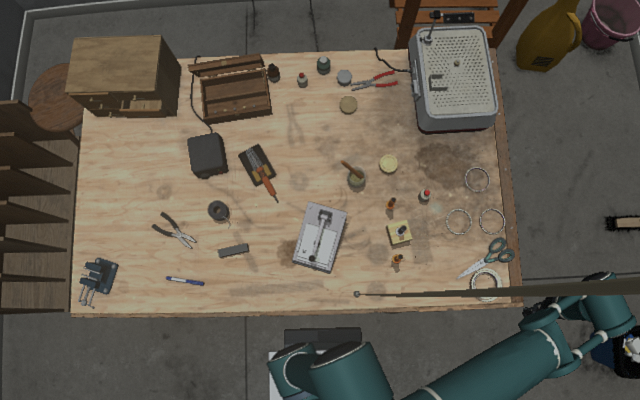

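View pics/wrist0.png

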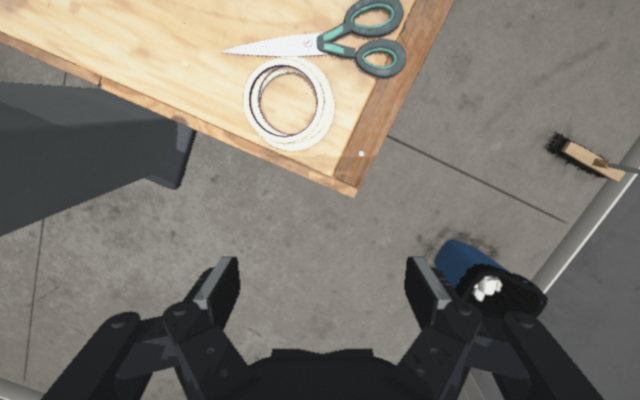

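```bash
cat > h.py <<'E'
import numpy as np, cv2
from workcell import status, imaging
def cam(n,st=None):
    c=imaging.get_calibration(n); K=np.array(c['intrinsics']);d=np.array(c['dist_coeffs'])
    if n=='wrist':
        M=np.array(c['mount']); R=st['orientation']; 
        Rc=R@M[:3,:3]; C=R@M[:3,3]+st['tcp_pos']
    else:
        Rw=cv2.Rodrigues(np.array(c['rvec']))[0]; Rc=Rw.T; C=-Rw.T@np.array(c['tvec'])
    return K,d,Rc,C
def ray(cm,uv):
    K,d,Rc,C=cm; p=cv2.undistortPoints(np.array([[uv]],float),K,d)[0,0]
    v=Rc@np.array([p[0],p[1],1]); return C,v/np.linalg.norm(v)
def onz(cm,uv,z):
    C,v=ray(cm,uv); return C+v*(z-C[2])/v[2]
def tri(rs):
    A=np.zeros((3,3));b=np.zeros(3)
    for C,v in rs:
        P=np.eye(3)-np.outer(v,v);A+=P;b+=P@C
    x=np.linalg.solve(A,b); return x,[np.linalg.norm((np.eye(3)-np.outer(v,v))@(x-C)) for C,v in rs]
def proj(cm,X):
    K,d,Rc,C=cm; r=cv2.Rodrigues(Rc.T)[0]
    return cv2.projectPoints(np.array(X,float).reshape(-1,3),r,-Rc.T@C,K,d)[0][:,0]
E
python3 - <<'E'
from h import *
t=cam('top');s=cam('side')
print('C',t[3],s[3])
for n,p in dict(rodtip=(356,294),o1=(391,203),o2=(397,260),gauge=(400,230),knob=(311,258)).items():
    print(n,[onz(t,p,z).round(3) for z in (0,.14,.6)])
print(onz(t,(640,285),.5), onz(t,(356,294),1.0),onz(t,(640,285),1.0))
top=cv2.imread('pics/top0.png'); side=cv2.imread('pics/side0.png')
a=cv2.resize(top[150:320,230:450],None,fx=3.6,fy=3.5,interpolation=cv2.INTER_CUBIC); cv2.imwrite('pics/topc.png',a)
a=cv2.resize(side[160:340,230:430],None,fx=4,fy=3.3,interpolation=cv2.INTER_CUBIC)[:600]; cv2.imwrite('pics/sidec.png',a)
E
```

```text
C [ 0.32622764 -0.04352039  1.55685638] [ 0.59601969 -0.90930383  0.49403646]
rodtip [array([ 0.323, -0.127,  0.   ]), array([ 0.323, -0.12 ,  0.14 ]), array([ 0.324, -0.095,  0.6  ])]
o1 [array([ 0.615, -0.255,  0.   ]), array([ 0.589, -0.236,  0.14 ]), array([ 0.504, -0.174,  0.6  ])]
o2 [array([ 0.427, -0.265,  0.   ]), array([ 0.418, -0.245,  0.14 ]), array([ 0.388, -0.179,  0.6  ])]
gauge [array([ 0.525, -0.28 ,  0.   ]), array([ 0.507, -0.259,  0.14 ]), array([ 0.448, -0.189,  0.6  ])]
knob [array([0.443, 0.014, 0.   ]), array([0.432, 0.009, 0.14 ]), array([ 0.398, -0.008,  0.6  ])]
[ 0.31172056 -0.75753276  0.5       ] [ 0.32496833 -0.07351328  1.        ] [ 0.31858388 -0.41973267  1.        ]
```

View pics/topc.png

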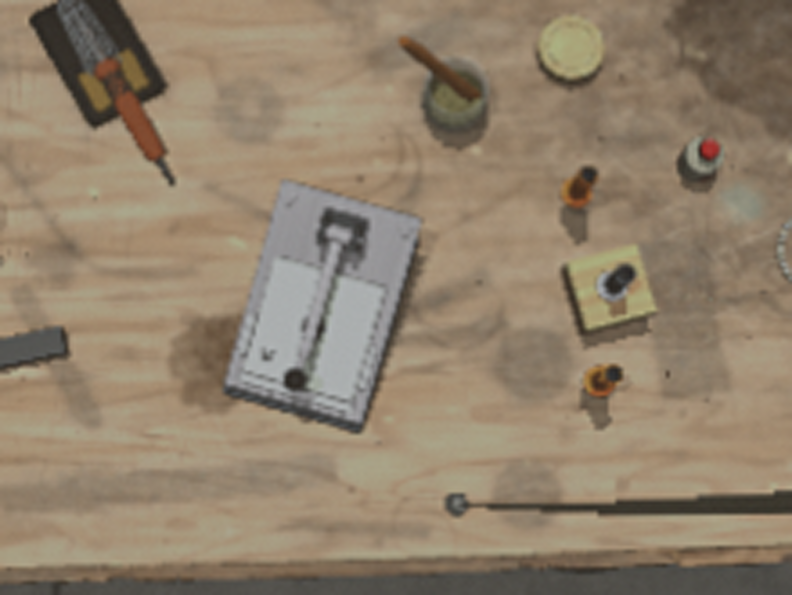

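View pics/sidec.png

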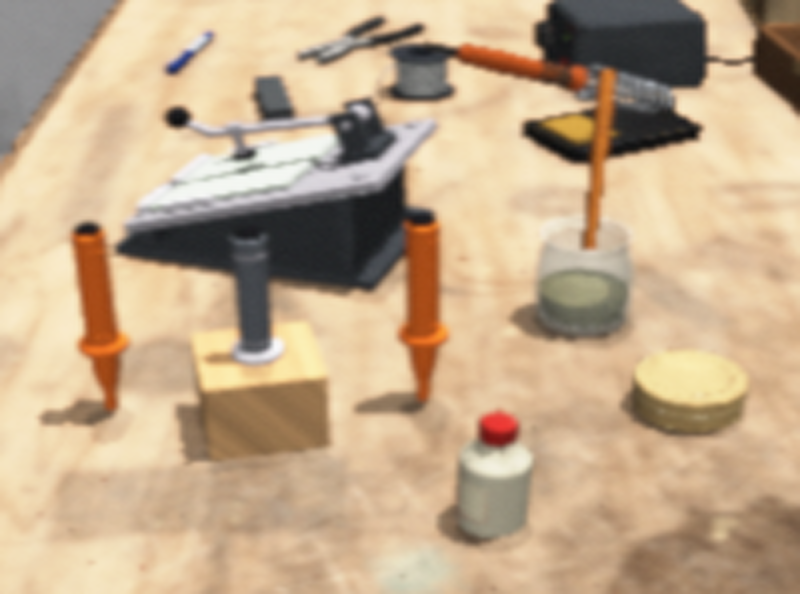

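```bash
python3 - <<'E'
from h import *
t=cam('top');s=cam('side')
for z in (0,.1,.2,.3,.4,.5,.6,.7,.8,1,1.2): print(z,[ (onz(t,p,z).round(2).tolist(),proj(s,onz(t,p,z)).round().tolist()) for p in ((356,294),(500,290))])
a=cv2.imread('pics/side0.png')[0:400,0:330]; cv2.imwrite('pics/sl.png',cv2.resize(a,None,fx=1.8,fy=1.5))
E
```

```text
0 [([0.32, -0.13, 0.0], [[225.0, 253.0]]), ([0.32, -0.6, 0.0], [[139.0, 427.0]])]
0.1 [([0.32, -0.12, 0.1], [[220.0, 217.0]]), ([0.32, -0.56, 0.1], [[132.0, 359.0]])]
0.2 [([0.32, -0.12, 0.2], [[215.0, 178.0]]), ([0.32, -0.53, 0.2], [[126.0, 285.0]])]
0.3 [([0.32, -0.11, 0.3], [[210.0, 135.0]]), ([0.32, -0.49, 0.3], [[121.0, 207.0]])]
0.4 [([0.32, -0.11, 0.4], [[205.0, 90.0]]), ([0.32, -0.45, 0.4], [[118.0, 125.0]])]
0.5 [([0.32, -0.1, 0.5], [[200.0, 41.0]]), ([0.32, -0.42, 0.5], [[117.0, 43.0]])]
0.6 [([0.32, -0.1, 0.6], [[196.0, -11.0]]), ([0.32, -0.38, 0.6], [[119.0, -36.0]])]
0.7 [([0.32, -0.09, 0.7], [[191.0, -65.0]]), ([0.32, -0.35, 0.7], [[123.0, -110.0]])]
0.8 [([0.32, -0.08, 0.8], [[188.0, -120.0]]), ([0.32, -0.31, 0.8], [[131.0, -174.0]])]
1 [([0.32, -0.07, 1.0], [[185.0, -220.0]]), ([0.32, -0.24, 1.0], [[158.0, -252.0]])]
1.2 [([0.33, -0.06, 1.2], [[199.0, -264.0]]), ([0.32, -0.17, 1.2], [[207.0, -214.0]])]
```

View pics/sl.png

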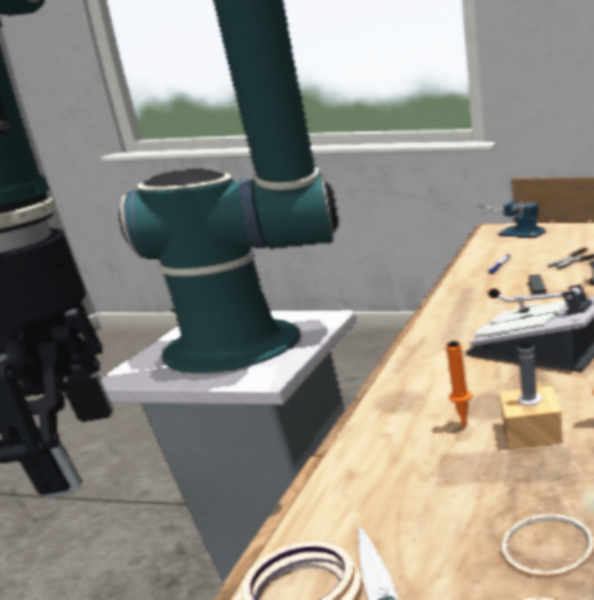

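move_arm:
  commands:
    - {"dx": -0.04}
    - {"dx": -0.04}
    - {"dx": -0.03}
    - {"wy": -0.14}
    - {"wy": -0.14}
    - {"wy": -0.14}
    - {"wy": -0.14}
    - {"wy": -0.14}
    - {"wy": -0.14}
    - {"wy": -0.14}

```text
$.commands[0]: bad value
```

```bash
python3 - <<'E'
from h import *
st=status.state(); print(st)
cv2.imwrite('pics/w1.png',imaging.get_image('wrist'))
E
```

```text
{'time_s': 0.15, 'q': array([-6.78331367e+01,  1.51597777e+01,  9.19634053e+01,  1.14169512e-03,
        7.29787731e+01, -2.11550799e+00]), 'qvel': array([ 0.13621632, -0.12861544, -0.2880175 ,  0.04115256, -0.04139023,
        0.06170031]), 'joint_torque': array([-6.35931883e-04, -5.15907705e+01, -3.67958593e+01, -8.29317833e-05,
        8.07011558e-03, -1.96113461e-05]), 'tcp_pos': array([ 0.27736372, -0.61477295,  0.24124056]), 'orientation': array([[ 4.11228006e-01, -9.11532281e-01, -6.53757862e-04],
       [-9.11530782e-01, -4.11228517e-01,  1.65513579e-03],
       [-1.77755358e-03, -8.47177760e-05, -9.99998417e-01]]), 'wrist_force': array([ 0.24939262, -0.53475974, -0.96956833]), 'ft_torque': array([-0.05799462,  0.01022412, -0.02736119]), 'gripper_width': 0.9995838211631074}
```

View pics/w1.png

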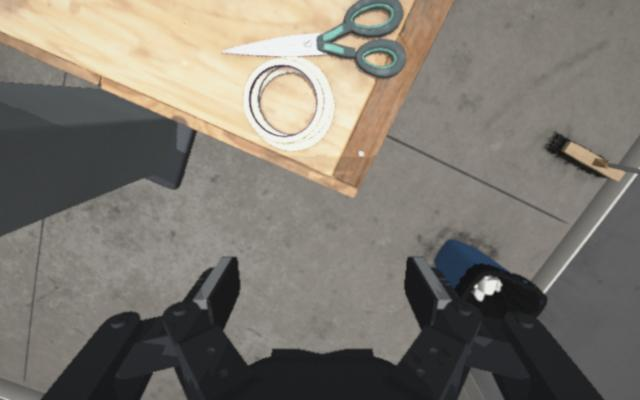

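move_arm:
  commands:
    - {"dx": -0.04, "dy": 0, "dz": 0, "wx": 0, "wy": 0, "wz": 0}
    - {"dx": -0.04, "dy": 0, "dz": 0, "wx": 0, "wy": 0, "wz": 0}
    - {"dx": -0.03, "dy": 0, "dz": 0, "wx": 0, "wy": 0, "wz": 0}
    - {"dx": 0, "dy": 0, "dz": 0, "wx": 0, "wy": -0.14, "wz": 0}
    - {"dx": 0, "dy": 0, "dz": 0, "wx": 0, "wy": -0.14, "wz": 0}
    - {"dx": 0, "dy": 0, "dz": 0, "wx": 0, "wy": -0.14, "wz": 0}
    - {"dx": 0, "dy": 0, "dz": 0, "wx": 0, "wy": -0.14, "wz": 0}
    - {"dx": 0, "dy": 0, "dz": 0, "wx": 0, "wy": -0.14, "wz": 0}
    - {"dx": 0, "dy": 0, "dz": 0, "wx": 0, "wy": -0.14, "wz": 0}
    - {"dx": 0, "dy": 0, "dz": 0, "wx": 0, "wy": -0.14, "wz": 0}

```text
time_s: 1.2
tcp_pos: [0.2326, -0.5157, 0.2425]
orientation: [[0.228, -0.912, -0.342], [-0.505, -0.411, 0.759], [-0.833, 0.0, -0.554]]
wrist_force: [0.7, 0.1, -0.1]
gripper_width: 1.0
```

```bash
python3 - <<'E'
from h import *
st=status.state(); print(st)
cv2.imwrite('pics/w1.png',imaging.get_image('wrist'))
E
```

```text
{'time_s': 1.2, 'q': array([-67.40561428,  39.23865495,  73.42732541,  -1.69014493,
       123.6935485 ,  -1.86802291]), 'qvel': array([  0.55923095,  47.11694287, -33.22200439,  -2.13536687,
        67.08111459,  -0.39867388]), 'joint_torque': array([ 7.19721825e-02, -7.02016282e+01, -2.89729589e+01, -6.82396372e-02,
        3.19563121e+00,  1.21629273e-02]), 'tcp_pos': array([ 0.2326406 , -0.51573392,  0.24245896]), 'orientation': array([[ 2.27606181e-01, -9.11544446e-01, -3.42464814e-01],
       [-5.04696969e-01, -4.11201553e-01,  7.59074602e-01],
       [-8.32752301e-01,  7.08821385e-05, -5.53645735e-01]]), 'wrist_force': array([ 0.6814117 ,  0.13052471, -0.13829664]), 'ft_torque': array([-0.3895429 , -0.1647179 ,  0.02087445]), 'gripper_width': 1.00049602962273}
```

View pics/w1.png

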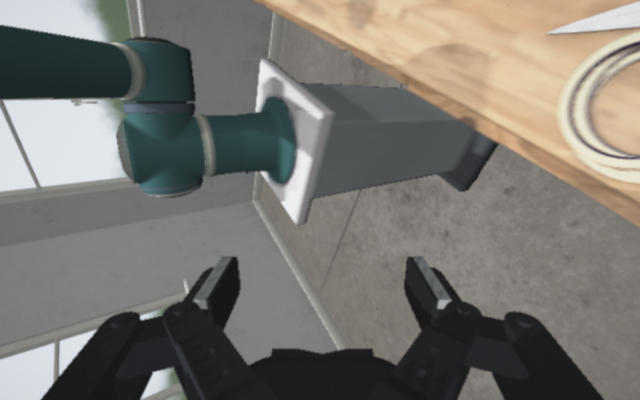

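move_arm:
  commands:
    - {"dx": 0, "dy": 0, "dz": 0, "wx": 0.14, "wy": 0, "wz": 0}
    - {"dx": 0, "dy": 0, "dz": 0, "wx": 0.14, "wy": 0, "wz": 0}
    - {"dx": 0, "dy": 0, "dz": 0, "wx": 0.14, "wy": 0, "wz": 0}
    - {"dx": 0, "dy": 0, "dz": 0, "wx": 0.14, "wy": 0, "wz": 0}
    - {"dx": 0, "dy": 0, "dz": 0, "wx": 0, "wy": -0.14, "wz": 0}
    - {"dx": 0, "dy": 0, "dz": 0, "wx": 0, "wy": -0.14, "wz": 0}

```text
time_s: 1.85
tcp_pos: [0.2305, -0.5159, 0.2443]
orientation: [[0.274, -0.953, 0.127], [-0.251, 0.056, 0.966], [-0.928, -0.297, -0.224]]
wrist_force: [0.3, 0.8, -0.1]
gripper_width: 0.999
```

```bash
python3 - <<'E'
from h import *
st=status.state(); print(st)
im=imaging.get_image('wrist')
cv2.imwrite('pics/w2.png',im)
c=cam('wrist',st);print(c[3])
t=cam('top')
for z in (.6,.7,.8,.9,1,1.1): print(z,proj(c,onz(t,(356,294),z)).round())
E
```

```text
{'time_s': 1.85, 'q': array([-79.07038317,  46.55994774,  73.40833848,  25.13525546,
       133.55532003,   4.44247539]), 'qvel': array([  8.21090441,  43.63803103, -22.74668929,   8.46713779,
        60.2305119 ,   1.22372805]), 'joint_torque': array([-2.21111052e+00, -7.39931917e+01, -2.69583768e+01,  1.19941760e+00,
        3.76737937e+00, -1.94377452e-02]), 'tcp_pos': array([ 0.23053808, -0.51587582,  0.2443291 ]), 'orientation': array([[ 0.2743154 , -0.95322687,  0.12692358],
       [-0.25137718,  0.05631734,  0.96624938],
       [-0.92820287, -0.29696278, -0.22417076]]), 'wrist_force': array([ 0.25444375,  0.80316883, -0.11513143]), 'ft_torque': array([-0.44343998,  0.0888968 , -0.01762059]), 'gripper_width': 0.9985153732446514}
[ 0.28976563 -0.64747575  0.2990503 ]
0.6 [[51. 47.]]
0.7 [[-25.  25.]]
0.8 [[-102.    4.]]
0.9 [[-177.  -16.]]
1 [[-240.  -31.]]
1.1 [[-274.  -34.]]
```

View pics/w2.png

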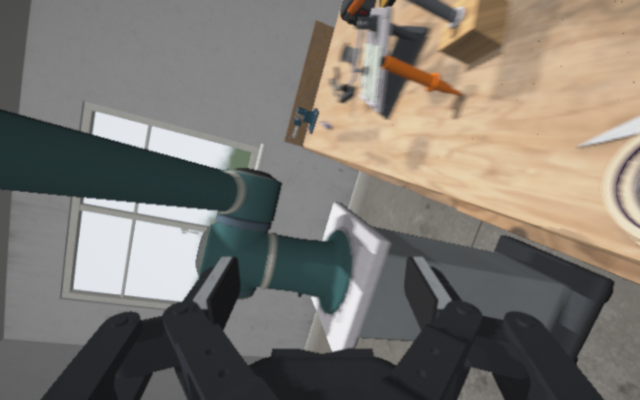

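```bash
python3 - <<'E'
from h import *
from scipy.optimize import least_squares
from scipy.spatial.transform import Rotation as R
D=[([-67.833,15.16,91.963,0,72.978,-2.115],[.27736,-.61477,.24124]),([-67.4056,39.23865,73.4273,-1.690,123.69,-1.868],[.23264,-.51573,.24246]),([-79.07,46.56,73.408,25.135,133.555,4.44],[.2305,-.51588,.24433])]
def fk(q,p,full=False):
    h,L2,L3,Lt,off=p; q=np.radians(q)
    A=R.from_euler('z',q[0])
    S=np.array([0,0,h])
    B=A*R.from_euler('y',q[1]); E=S+B.apply([0,0,L2])
    Cc=B*R.from_euler('y',q[2]); W=E+Cc.apply([0,0,L3])
    Dd=Cc*R.from_euler('z',q[3])*R.from_euler('y',q[4])
    T=W+Dd.apply([0,0,Lt])+A.apply([0,off,0])
    return (T,E,W,Dd.apply([0,0,1])) if full else T
f=lambda p: np.concatenate([fk(q,p)-np.array(x) for q,x in D])
r=least_squares(f,[.4,.4,.4,.3,.02]); print(r.x,r.fun.round(4))
for q,x in D: print([v.round(3) for v in fk(q,r.x,True)])
np.save('p.npy',r.x)
# tool-down at given r,z : ik
for (x,y,z) in [(.43,.01,.15),(.55,-.02,.27),(.5,-.26,.11),(.5,-.26,.25),(.35,-.2,.25)]:
    g=lambda a: fk([a[0],a[1],a[2],0,180-a[1]-a[2],0],r.x)-[x,y,z]
    s=least_squares(g,[0,10,100]); T,E,W,_=fk([s.x[0],s.x[1],s.x[2],0,180-s.x[1]-s.x[2],0],r.x,True)
    Er,Wr=np.hypot(*E[:2]),np.hypot(*W[:2]); print((x,y,z),s.x.round(1),E.round(3),W.round(3),'z at r=.34',E[2]+(W[2]-E[2])*(.34-Er)/(Wr-Er))
E
```

```text
[0.25114153 0.51099851 0.56603787 0.33647983 0.02490795] [ 0. -0. -0. -0.  0.  0. -0. -0. -0.]
[array([ 0.277, -0.615,  0.241]), array([ 0.05 , -0.124,  0.744]), array([ 0.255, -0.625,  0.578]), array([-0.001,  0.002, -1.   ])]
[array([ 0.233, -0.516,  0.242]), array([ 0.124, -0.298,  0.647]), array([ 0.325, -0.781,  0.429]), array([-0.342,  0.759, -0.554])]
[array([ 0.23 , -0.516,  0.244]), array([ 0.07 , -0.364,  0.603]), array([ 0.163, -0.846,  0.32 ]), array([ 0.127,  0.966, -0.224])]
(0.43, 0.01, 0.15) [ -2.   -7.6 126.2] [-0.067  0.002  0.758] [ 0.429 -0.015  0.486] z at r=.34 0.5534590278071281
(0.55, -0.02, 0.27) [ -4.7   0.6 105.3] [ 0.006 -0.     0.762] [ 0.548 -0.045  0.606] z at r=.34 0.6664756166018152
(0.5, -0.26, 0.11) [-30.    9.9 113. ] [ 0.076 -0.044  0.754] [ 0.488 -0.282  0.446] z at r=.34 0.5911172751609945
(0.5, -0.26, 0.25) [-30.    2.8 105.2] [ 0.021 -0.012  0.762] [ 0.488 -0.282  0.586] z at r=.34 0.6590070692332486
(0.35, -0.2, 0.25) [-33.3 -16.1 122.1] [-0.119  0.078  0.742] [ 0.336 -0.221  0.586] z at r=.34 0.6237169322145563
```

move_arm:
  commands:
    - {"dx": 0, "dy": 0, "dz": -0.02, "wx": 0.1, "wy": -0.14, "wz": 0}
    - {"dx": 0, "dy": 0, "dz": -0.02, "wx": 0.1, "wy": -0.14, "wz": 0}
    - {"dx": 0, "dy": 0, "dz": 0, "wx": 0, "wy": -0.14, "wz": 0}

```text
time_s: 2.2
tcp_pos: [0.224, -0.5559, 0.2489]
orientation: [[0.344, -0.922, 0.175], [0.123, 0.229, 0.966], [-0.931, -0.311, 0.192]]
wrist_force: [-0.1, 0.8, -0.2]
gripper_width: 1.003
```

```bash
python3 - <<'E'
from h import *
st=status.state(); print(st['q'],st['time_s'])
im=imaging.get_image('wrist')
cv2.imwrite('pics/w3.png',im)
c=cam('wrist',st);print(c[3])
t=cam('top')
for z in (.6,.7,.8,.9,1,1.1): print(z,proj(c,onz(t,(356,294),z)).round(), proj(c,onz(t,(500,290),z)).round())
E
```

```text
[-80.97882733  58.79705287  67.06092626  39.97136071 149.68035836
  13.56274375] 2.2
[ 0.27443994 -0.70129412  0.25000371]
0.6 [[214. 100.]] [[98. 41.]]
0.7 [[176.  86.]] [[61. 32.]]
0.8 [[140.  74.]] [[32. 26.]]
0.9 [[105.  62.]] [[ 9. 20.]]
1 [[73. 51.]] [[-9. 16.]]
1.1 [[43. 41.]] [[-25.  13.]]
```

View pics/w3.png

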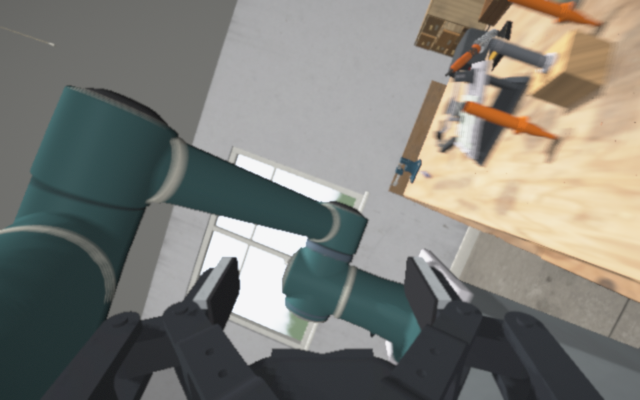

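```bash
python3 - <<'E'
from h import *
t=cam('top');s=cam('side')
T=lambda x,y:(230+x/3.6,150+y/3.5)
S=lambda x,y:(230+x/4,160+y/3.3)
for n,a,b in [('knob',(295,378),(178,117)),('cap',(626,271),(249,234)),('collar',(612,288),(258,352)),('pivot',(342,232),(365,118)),('foot',None,None)]:
    if a: print(n,tri([ray(t,T(*a)),ray(s,S(*b))]))
c=[onz(t,T(*p),z) for p,z in [((285,181),.097),((422,215),.097),((362,431),.03),((226,392),.03)]]
for p in c: print(p.round(3))
ctr=sum(c)/4; d=(c[0]+c[1]-c[2]-c[3])/2; e=(c[0]+c[3]-c[1]-c[2])/2
print(ctr,np.degrees(np.arctan2(d[1],d[0])),np.degrees(np.arctan2(-e[0],e[1])),np.linalg.norm(d[:2]),np.linalg.norm(e[:2]))
# holder top corners
for p in [(562,265),(638,246),(657,308),(585,331)]: print(onz(t,T(*p),.055).round(3))
E
```

```text
knob (array([0.43641632, 0.00748937, 0.10053267]), [np.float64(0.0015096909759705003), np.float64(0.0015096909759705157)])
cap (array([ 0.5147539 , -0.27014348,  0.14248093]), [np.float64(0.0010717843048834576), np.float64(0.0010717843048835087)])
collar (array([ 0.51301553, -0.27030708,  0.05690383]), [np.float64(0.0030127992060893613), np.float64(0.003012799206089407)])
pivot (array([ 0.56335969, -0.03600354,  0.11669832]), [np.float64(0.004144284732733068), np.float64(0.004144284732733174)])
[0.61  0.011 0.097]
[ 0.575 -0.105  0.097]
[ 0.391 -0.048  0.03 ]
[0.429 0.071 0.03 ]
[ 0.5012205  -0.01776045  0.0635    ] -17.759817214482695 -17.240436778956205 0.19176661373235723 0.12339555111339466
[ 0.533 -0.228  0.055]
[ 0.548 -0.296  0.055]
[ 0.491 -0.31   0.055]
[ 0.472 -0.245  0.055]
```

```bash
cat >> h.py <<'E'
from scipy.spatial.transform import Rotation as Rn
def Rdown(yaw):  # tool x at yaw, z down
    a=np.radians(yaw); x=np.array([np.cos(a),np.sin(a),0]); z=np.array([0,0,-1.]); return np.column_stack([x,np.cross(z,x),z])
def delta(st,P,R,n):
    """constant body rows to reach pose P,R"""
    R0=st['orientation']; w=Rn.from_matrix(R0.T@R).as_rotvec()
    print('total rot',w.round(4),np.degrees(np.linalg.norm(w)).round(2),'per row',(w/n).round(4))
    dp=P-st['tcp_pos']; print('world',dp.round(4),'in R0',(R0.T@dp).round(4),'in R',(R.T@dp).round(4))
E
python3 - <<'E'
from h import *
st=status.state(); print(st['time_s'])
delta(st,np.array([.35,-.35,.28]),Rdown(-20),14)
delta(st,np.array([.45,0,.26]),Rdown(72.7),14)
E
```

```text
2.25
total rot [-1.3957  1.2071 -0.7692] 114.54 per row [-0.0997  0.0862 -0.0549]
world [0.1237 0.2031 0.0367] in R0 [ 0.0362 -0.079   0.2244] in R [ 0.0467 -0.2331 -0.0367]
total rot [-2.2343 -0.2149 -1.7768] 164.02 per row [-0.1596 -0.0153 -0.1269]
world [0.2237 0.5531 0.0167] in R0 [ 0.1373 -0.085   0.5746] in R [ 0.5946  0.0491 -0.0167]
```

move_arm:
  commands:
    - {"dx": 0, "dy": 0, "dz": 0, "wx": -0.1, "wy": 0.086, "wz": -0.055}
    - {"dx": 0, "dy": 0, "dz": 0, "wx": -0.1, "wy": 0.086, "wz": -0.055}
    - {"dx": 0, "dy": 0, "dz": 0, "wx": -0.1, "wy": 0.086, "wz": -0.055}
    - {"dx": 0, "dy": 0, "dz": 0, "wx": -0.1, "wy": 0.086, "wz": -0.055}
    - {"dx": 0, "dy": 0, "dz": 0, "wx": -0.1, "wy": 0.086, "wz": -0.055}
    - {"dx": 0, "dy": 0, "dz": 0, "wx": -0.1, "wy": 0.086, "wz": -0.055}
    - {"dx": 0, "dy": 0, "dz": 0, "wx": -0.1, "wy": 0.086, "wz": -0.055}
    - {"dx": 0, "dy": 0, "dz": 0, "wx": -0.1, "wy": 0.086, "wz": -0.055}
    - {"dx": 0, "dy": 0, "dz": 0, "wx": -0.1, "wy": 0.086, "wz": -0.055}
    - {"dx": 0, "dy": 0, "dz": 0, "wx": -0.1, "wy": 0.086, "wz": -0.055}
    - {"dx": 0, "dy": 0, "dz": 0, "wx": -0.1, "wy": 0.086, "wz": -0.055}
    - {"dx": 0, "dy": 0, "dz": 0, "wx": -0.1, "wy": 0.086, "wz": -0.055}

```text
time_s: 3.45
tcp_pos: [0.2272, -0.5551, 0.251]
orientation: [[0.893, -0.443, -0.078], [-0.418, -0.881, 0.22], [-0.166, -0.164, -0.972]]
wrist_force: [-0.5, -0.1, 0.4]
gripper_width: 1.001
```

```bash
python3 - <<'E'
from h import *
st=status.state(); print(st['time_s'],st['q'].round(1),st['tcp_pos'])
delta(st,np.array([.40,-.25,.28]),Rdown(20),9)
delta(st,np.array([.45,0,.26]),Rdown(72.7),14)
E
```

```text
3.45 [-70.2  15.5  91.5   0.1  86.5 -44.3] [ 0.22715029 -0.55510808  0.25100585]
total rot [-0.2236  0.0927 -0.7969] 47.72 per row [-0.0248  0.0103 -0.0885]
world [0.1728 0.3051 0.029 ] in R0 [ 0.0221 -0.3503  0.0254] in R [ 0.2668 -0.2276 -0.029 ]
total rot [-0.2667 -0.0179 -1.7116] 99.26 per row [-0.019  -0.0013 -0.1223]
world [0.2228 0.5551 0.009 ] in R0 [-0.0344 -0.5895  0.0959] in R [ 0.5963  0.0477 -0.009 ]
```

move_arm:
  commands:
    - {"dx": 0, "dy": 0, "dz": 0, "wx": -0.019, "wy": -0.0013, "wz": -0.1223}
    - {"dx": 0, "dy": 0, "dz": 0, "wx": -0.019, "wy": -0.0013, "wz": -0.1223}
    - {"dx": 0, "dy": 0, "dz": 0, "wx": -0.019, "wy": -0.0013, "wz": -0.1223}
    - {"dx": 0, "dy": 0, "dz": 0, "wx": -0.019, "wy": -0.0013, "wz": -0.1223}
    - {"dx": 0, "dy": 0, "dz": 0, "wx": -0.019, "wy": -0.0013, "wz": -0.1223}
    - {"dx": 0, "dy": 0, "dz": 0, "wx": -0.019, "wy": -0.0013, "wz": -0.1223}
    - {"dx": 0, "dy": 0, "dz": 0, "wx": -0.019, "wy": -0.0013, "wz": -0.1223}
    - {"dx": 0, "dy": 0, "dz": 0, "wx": -0.019, "wy": -0.0013, "wz": -0.1223}
    - {"dx": 0, "dy": 0, "dz": 0, "wx": -0.019, "wy": -0.0013, "wz": -0.1223}
    - {"dx": 0, "dy": 0, "dz": 0, "wx": -0.019, "wy": -0.0013, "wz": -0.1223}
    - {"dx": 0, "dy": 0, "dz": 0, "wx": -0.019, "wy": -0.0013, "wz": -0.1223}
    - {"dx": 0, "dy": 0, "dz": 0, "wx": -0.019, "wy": -0.0013, "wz": -0.1223}

```text
time_s: 4.65
tcp_pos: [0.2267, -0.5544, 0.2502]
orientation: [[0.517, 0.855, -0.036], [0.856, -0.517, 0.025], [0.003, -0.043, -0.999]]
wrist_force: [0.2, -1.0, 0.2]
gripper_width: 0.995
```

```bash
python3 - <<'E'
from h import *
st=status.state(); print(st['time_s'],st['q'].round(1),st['tcp_pos'])
delta(st,np.array([.45,0,.26]),Rdown(72.7),2)
E
```

```text
4.65 [ -69.3    8.    99.5   -1.5   74.5 -127.8] [ 0.22672062 -0.55437559  0.25020627]
total rot [-0.0428 -0.008  -0.2416] 14.06 per row [-0.0214 -0.004  -0.1208]
world [0.2233 0.5544 0.0098] in R0 [ 0.59   -0.0959 -0.004 ] in R [ 0.5957  0.0483 -0.0098]
```

move_arm:
  commands:
    - {"dx": 0.049, "dy": -0.008, "dz": 0, "wx": 0, "wy": 0, "wz": 0}
    - {"dx": 0.049, "dy": -0.008, "dz": 0, "wx": 0, "wy": 0, "wz": 0}
    - {"dx": 0.049, "dy": -0.008, "dz": 0, "wx": 0, "wy": 0, "wz": 0}
    - {"dx": 0.049, "dy": -0.008, "dz": 0, "wx": 0, "wy": 0, "wz": 0}
    - {"dx": 0.049, "dy": -0.008, "dz": 0, "wx": 0, "wy": 0, "wz": 0}
    - {"dx": 0.049, "dy": -0.008, "dz": 0, "wx": 0, "wy": 0, "wz": 0}
    - {"dx": 0.049, "dy": -0.008, "dz": 0, "wx": 0, "wy": 0, "wz": 0}
    - {"dx": 0.049, "dy": -0.008, "dz": 0, "wx": 0, "wy": 0, "wz": 0}
    - {"dx": 0.049, "dy": -0.008, "dz": 0, "wx": 0, "wy": 0, "wz": 0}
    - {"dx": 0.049, "dy": -0.008, "dz": 0, "wx": -0.02, "wy": -0.004, "wz": -0.12}
    - {"dx": 0.049, "dy": 0, "dz": 0, "wx": -0.02, "wy": -0.004, "wz": -0.12}
    - {"dx": 0.049, "dy": 0, "dz": 0, "wx": 0, "wy": 0, "wz": 0}

```text
time_s: 5.85
tcp_pos: [0.451, -0.0014, 0.2585]
orientation: [[0.301, 0.954, 0.004], [0.954, -0.301, 0.006], [0.007, 0.002, -1.0]]
wrist_force: [0.5, -1.1, 0.2]
gripper_width: 0.995
```

```bash
python3 - <<'E'
from h import *
import time
imaging.get_image('wrist')
st=status.state(); print(st['time_s'],st['q'].round(1),st['qvel'].round(1),st['tcp_pos'])
im=imaging.get_image('wrist'); cv2.imwrite('pics/w4.png',im); np.save('st4.npy',st,allow_pickle=True)
delta(st,np.array([.45,0,.26]),Rdown(72.7),2)
E
```

```text
5.9 [ -3.  -10.5 116.7   0.8  73.5 -75.8] [ -6.2  -1.    1.2  -3.1   2.1 -10.3] [0.4525148  0.00540187 0.25862121]
total rot [ 0.001  -0.0138 -0.0018] 0.8 per row [ 0.0005 -0.0069 -0.0009]
world [-0.0025 -0.0054  0.0014] in R0 [-0.0059 -0.0008 -0.0015] in R [-0.0059 -0.0008 -0.0014]
```

View pics/w4.png

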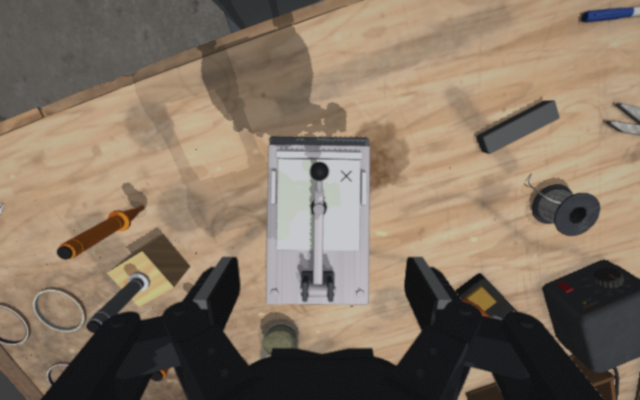

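```bash
python3 - <<'E'
from h import *
st=np.load('st4.npy',allow_pickle=True).item()
im=cv2.imread('pics/w4.png'); cv2.imwrite('pics/w4c.png',cv2.resize(im[120:320,240:400],None,fx=4,fy=3,interpolation=cv2.INTER_CUBIC))
a=im[230:340,40:180]; cv2.imwrite('pics/w4g.png',cv2.resize(a,None,fx=5,fy=5,interpolation=cv2.INTER_CUBIC))
t=cam('top');s=cam('side');w=cam('wrist',st)
T=lambda x,y:(230+x/3.6,150+y/3.5)
S=lambda x,y:(230+x/4,160+y/3.3)
print(tri([ray(t,T(295,378)),ray(s,S(178,117)),ray(w,(319.3,171.5))]),tri([ray(t,T(295,378)),ray(w,(319.3,171.5))]))
E
```

```text
(array([0.43598229, 0.00898452, 0.09960683]), [np.float64(0.002020967839027045), np.float64(0.001720456335735185), np.float64(0.0015061059594489233)]) (array([0.43651875, 0.00865489, 0.08982377]), [np.float64(0.0013504468888150085), np.float64(0.0013504468888150378)])
```

View pics/w4c.png

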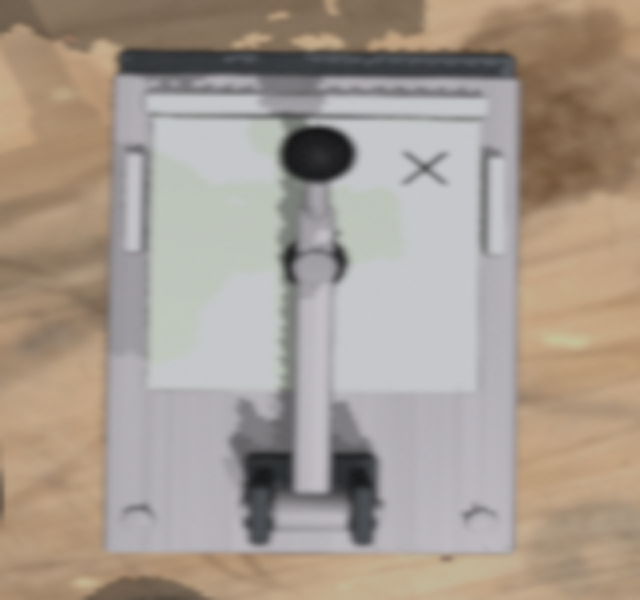

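View pics/w4g.png

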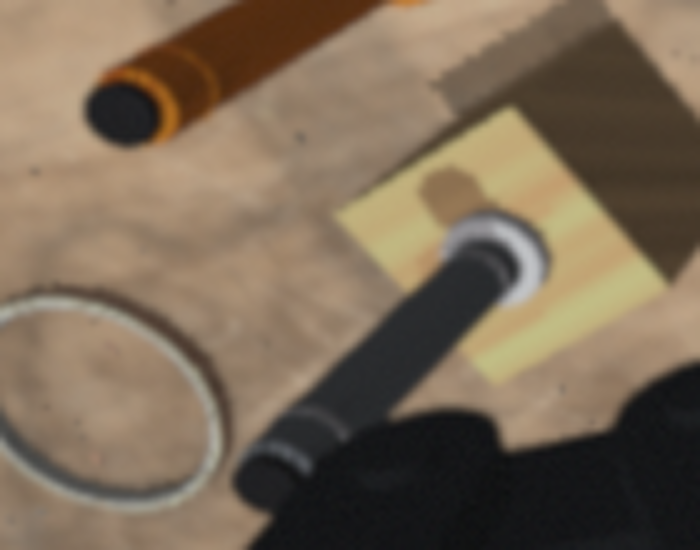

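```bash
python3 - <<'E'
from h import *
st=np.load('st4.npy',allow_pickle=True).item()
w=cam('wrist',st);K,d,Rc,C=w
f=lambda x,y:(240+x/4,120+y/3)
px=np.array([f(152,117),f(484,117),f(148,390),f(477,390)])
# pane frame: image right = +y pane ; image down=+x
ob=np.array([[-55,-50,6],[-55,50,6],[55,-50,6],[55,50,6]],float)/1000
# image right = tool x = +y
ok,rv,tv=cv2.solvePnP(ob,px,K,d,flags=cv2.SOLVEPNP_ITERATIVE)
Rp=Rc@cv2.Rodrigues(rv)[0]; o=Rc@tv[:,0]+C
print('pane R',Rp.round(3),'o',o.round(4)); print('slope',np.degrees(np.arcsin(Rp[2,0])),'yaw',np.degrees(np.arctan2(Rp[1,0],Rp[0,0])))
print('reproj',proj(w,(Rp@ob.T).T+o)-px)
for X in ([5,0,6],[95,0,31],[-35,0,47]): print(X,(o+Rp@(np.array(X)/1000)).round(4))
# corners on the nominal plane: sloping 20deg yaw -17.3, choose height via bed at stand centre
E
```

```text
pane R [[ 0.91   0.309 -0.276]
 [-0.298  0.951  0.084]
 [ 0.288  0.006  0.958]] o [ 0.4837 -0.0052  0.0556]
slope 16.744171868317956 yaw -18.108509516464903
reproj [[-0.34099916 -0.37375358]
 [-0.27496989  0.4522966 ]
 [ 0.25834548 -0.30510052]
 [ 0.36288557  0.22793164]]
[5, 0, 6] [ 0.4866 -0.0062  0.0628]
[95, 0, 31] [ 0.5616 -0.0309  0.1127]
[-35, 0, 47] [0.4388 0.0091 0.0906]
```

```bash
python3 - <<'E'
from h import *
st=status.state(); print(st['time_s'],st['tcp_pos'],st['qvel'].round(1))
delta(st,np.array([.4362,.0088,.092]),Rdown(72.3),1)
E
```

```text
5.95 [0.4515135  0.00183116 0.25836402] [-5.3 -0.4  1.1 -3.9  1.5 -4.2]
total rot [ 0.0002 -0.0095  0.0076] 0.7 per row [ 0.0002 -0.0095  0.0076]
world [-0.0153  0.007  -0.1664] in R0 [ 0.0005 -0.0167  0.1664] in R [ 0.002  -0.0167  0.1664]
```

move_arm:
  commands:
    - {"dx": 0.0, "dy": -0.016, "dz": 0.03, "wx": 0, "wy": -0.0095, "wz": 0}
    - {"dx": 0, "dy": 0, "dz": 0.04, "wx": 0, "wy": 0, "wz": 0}
    - {"dx": 0, "dy": 0, "dz": 0.02, "wx": 0, "wy": 0, "wz": 0}
    - {"dx": 0, "dy": 0, "dz": 0, "wx": 0, "wy": 0, "wz": 0}
    - {"dx": 0, "dy": 0, "dz": 0, "wx": 0, "wy": 0, "wz": 0}

```text
time_s: 6.45
tcp_pos: [0.4345, 0.0011, 0.1679]
orientation: [[0.305, 0.952, -0.005], [0.952, -0.305, -0.002], [-0.003, -0.004, -1.0]]
wrist_force: [0.5, 0.6, 0.8]
gripper_width: 1.001
```

```bash
python3 - <<'E'
from h import *
st=status.state(); print(st['time_s'],st['tcp_pos'],st['qvel'].round(1))
im=imaging.get_image('wrist'); cv2.imwrite('pics/w5.png',im); np.save('st5.npy',st,allow_pickle=True)
w=cam('wrist',st); print(proj(w,[.4362,.0088,.097]))
delta(st,np.array([.4362,.0088,.092]),Rdown(72.3),1)
E
```

```text
6.45 [0.43446203 0.00111457 0.16789066] [ 0.1 -0.3 -2.3  0.3  0.3  0.3]
[[332.54211504 219.07218688]]
total rot [-0.0039  0.003  -0.0013] 0.29 per row [-0.0039  0.003  -0.0013]
world [ 0.0017  0.0077 -0.0759] in R0 [ 0.0081 -0.0004  0.0759] in R [ 0.0079 -0.0007  0.0759]
```

View pics/w5.png

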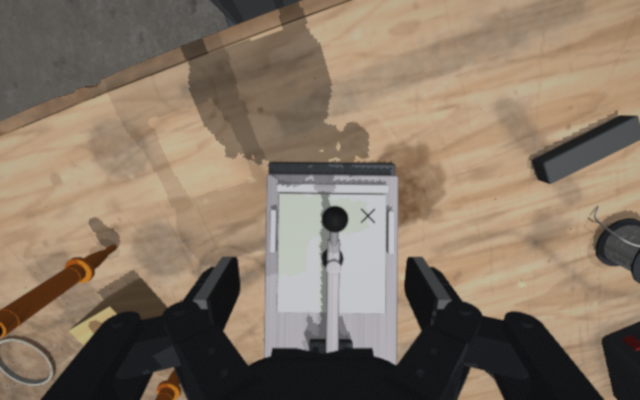

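```bash
python3 - <<'E'
from h import *
s4=np.load('st4.npy',allow_pickle=True).item();s5=np.load('st5.npy',allow_pickle=True).item()
def blob(f,x0,y0):
    im=cv2.imread(f)[y0-15:y0+15,x0-15:x0+15]; m=(im.max(2)<45).astype(np.uint8)
    n,l,stt,c=cv2.connectedComponentsWithStats(m); k=1+np.argmax(stt[1:,4]); print(stt[k]); return c[k]+[x0-15,y0-15]
a=blob('pics/w4.png',319,171);b=blob('pics/w5.png',334,218);print(a,b)
print(tri([ray(cam('wrist',s4),a),ray(cam('wrist',s5),b)]),tri([ray(cam('wrist',s4),a),ray(cam('wrist',s5),b),ray(cam('side'),(274.5,195.5)),ray(cam('top'),(311.9,258))]))
E
```

```text
[  7   7  16  17 196]
[  4   4  24  24 458]
[318.69897959 170.64285714] [334.30349345 218.71179039]
(array([0.43304332, 0.01058273, 0.10549062]), [np.float64(0.00023114866690436057), np.float64(0.00023114866690437358)]) (array([0.43562808, 0.00938824, 0.09910254]), [np.float64(0.0013858676603110652), np.float64(0.0009320624388291455), np.float64(0.00202289271930138), np.float64(0.002103436458432938)])
```

move_arm:
  commands:
    - {"dx": 0.0085, "dy": -0.002, "dz": 0, "wx": 0, "wy": 0, "wz": 0}
    - {"dx": 0, "dy": 0, "dz": 0.03, "wx": 0, "wy": 0, "wz": 0}
    - {"dx": 0, "dy": 0, "dz": 0.03, "wx": 0, "wy": 0, "wz": 0}
    - {"dx": 0, "dy": 0, "dz": 0.014, "wx": 0, "wy": 0, "wz": 0}
    - {"dx": 0, "dy": 0, "dz": 0, "wx": 0, "wy": 0, "wz": 0}

```text
time_s: 7.0
tcp_pos: [0.4334, 0.0107, 0.0919]
orientation: [[0.305, 0.952, -0.01], [0.952, -0.305, -0.001], [-0.004, -0.009, -1.0]]
wrist_force: [-0.4, 0.2, 0.3]
gripper_width: 1.002
```

move_arm:
  commands:
    - {"dx": 0, "dy": 0, "dz": 0, "wx": 0, "wy": 0, "wz": 0}
    - {"dx": 0, "dy": 0, "dz": 0, "wx": 0, "wy": 0, "wz": 0}
    - {"dx": 0, "dy": 0, "dz": 0, "wx": 0, "wy": 0, "wz": 0}
    - {"dx": 0, "dy": 0, "dz": 0, "wx": 0, "wy": 0, "wz": 0}
    - {"dx": 0, "dy": 0, "dz": 0, "wx": 0, "wy": 0, "wz": 0}
    - {"dx": 0, "dy": 0, "dz": 0, "wx": 0, "wy": 0, "wz": 0}
  gripper: -1
  force: 20

```text
time_s: 7.6
tcp_pos: [0.435, 0.0104, 0.0934]
orientation: [[0.306, 0.952, -0.006], [0.952, -0.306, -0.001], [-0.002, -0.005, -1.0]]
wrist_force: [0.6, 0.4, 0.8]
gripper_width: 0.213
```

```bash
python3 - <<'E'
from h import *
st=status.state(); print(st['time_s'],st['tcp_pos'],st['wrist_force'],st['gripper_width'])
im=imaging.get_image('wrist'); cv2.imwrite('pics/w6.png',im)
E
```

```text
7.6 [0.43502539 0.01042047 0.09341645] [0.64445122 0.38386472 0.79917137] 0.21258164705186142
```

View pics/w6.png

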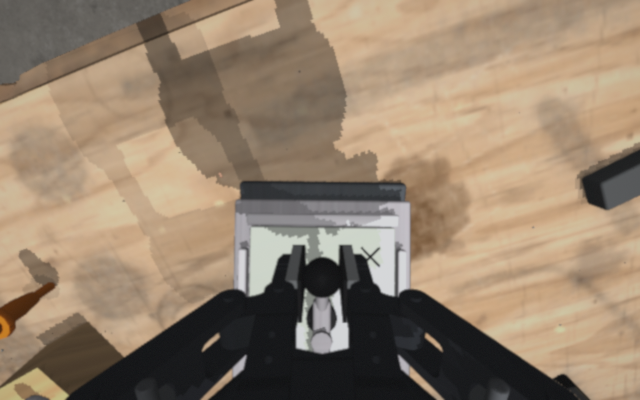

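```bash
python3 -c "
import numpy as np
a=np.radians([-12,-4,4,12,20,28,36,44,52,60,68,76,84,92,98]);u=-131*np.cos(a);z=131*np.sin(a)
for i in range(14):print((u[i+1]-u[i]).round(1),-(z[i+1]-z[i]).round(1))"
```

```text
-2.5 -18.1
0.0 -18.3
2.5 -18.1
5.0 -17.6
7.4 -16.7
9.7 -15.5
11.7 -14.0
13.6 -12.2
15.2 -10.2
16.4 -8.0
17.4 -5.6
18.0 -3.2
18.3 -0.6
13.7 1.2
```

move_arm:
  commands:
    - {"dx": 0, "dy": -0.0025, "dz": -0.018, "wx": 0, "wy": 0, "wz": 0}
    - {"dx": 0, "dy": 0, "dz": -0.018, "wx": 0, "wy": 0, "wz": 0}
    - {"dx": 0, "dy": 0.0025, "dz": -0.018, "wx": 0, "wy": 0, "wz": 0}
    - {"dx": 0, "dy": 0.005, "dz": -0.0176, "wx": 0, "wy": 0, "wz": 0}
    - {"dx": 0, "dy": 0.0074, "dz": -0.0167, "wx": 0, "wy": 0, "wz": 0}
    - {"dx": 0, "dy": 0.0097, "dz": -0.0155, "wx": 0, "wy": 0, "wz": 0}

```text
time_s: 8.25
tcp_pos: [0.4566, 0.0032, 0.1968]
orientation: [[0.305, 0.952, -0.006], [0.952, -0.305, -0.002], [-0.004, -0.005, -1.0]]
wrist_force: [6.0, -1.6, -5.6]
gripper_width: 0.21
```

```bash
python3 - <<'E'
from h import *
st=status.state(); print(st['time_s'],st['tcp_pos'],st['wrist_force'],st['gripper_width'])
im=imaging.get_image('side'); cv2.imwrite('pics/s7.png',cv2.resize(im[100:300,200:400],None,fx=3,fy=3))
E
```

```text
8.25 [0.45664529 0.00318142 0.19680709] [ 6.01281081 -1.61753    -5.59352759] 0.2102347062101546
```

View pics/s7.png

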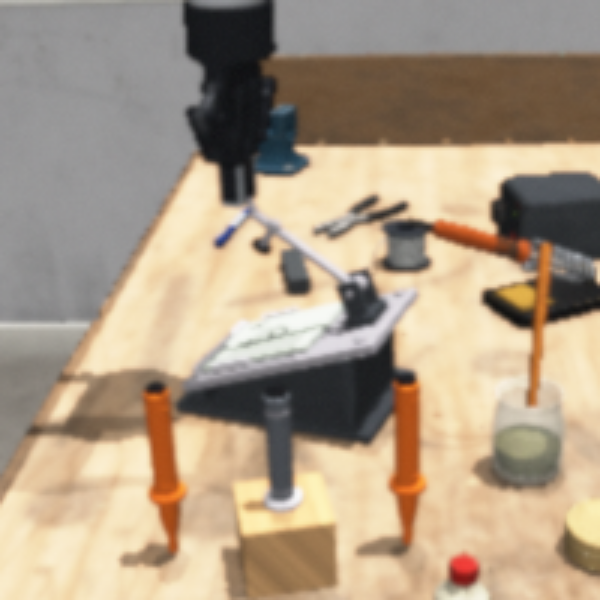

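move_arm:
  commands:
    - {"dx": 0, "dy": 0.013, "dz": -0.012, "wx": 0, "wy": 0, "wz": 0}
    - {"dx": 0, "dy": 0.0136, "dz": -0.012, "wx": 0, "wy": 0, "wz": 0}
    - {"dx": 0, "dy": 0.0152, "dz": -0.01, "wx": 0, "wy": 0, "wz": 0}
    - {"dx": 0, "dy": 0.0164, "dz": -0.008, "wx": 0, "wy": 0, "wz": 0}
    - {"dx": 0, "dy": 0.0174, "dz": -0.0056, "wx": 0, "wy": 0, "wz": 0}

```text
time_s: 8.8
tcp_pos: [0.5273, -0.0202, 0.2426]
orientation: [[0.305, 0.952, -0.011], [0.952, -0.305, -0.002], [-0.006, -0.01, -1.0]]
wrist_force: [-1.5, -2.7, -4.5]
gripper_width: 0.214
```

move_arm:
  commands:
    - {"dx": 0, "dy": 0.018, "dz": -0.003, "wx": 0, "wy": 0, "wz": 0}
    - {"dx": 0, "dy": 0.018, "dz": -0.0006, "wx": 0, "wy": 0, "wz": 0}
    - {"dx": 0, "dy": 0.01, "dz": 0.001, "wx": 0, "wy": 0, "wz": 0}
    - {"dx": 0, "dy": 0, "dz": 0, "wx": 0, "wy": 0, "wz": 0}

```text
time_s: 9.2
tcp_pos: [0.5726, -0.0351, 0.2451]
orientation: [[0.306, 0.952, -0.009], [0.952, -0.306, -0.003], [-0.006, -0.008, -1.0]]
wrist_force: [-1.4, -5.9, 1.6]
gripper_width: 0.209
```

```bash
python3 - <<'E'
from h import *
st=status.state(); print(st['time_s'],st['tcp_pos'],st['wrist_force'],st['gripper_width'])
im=imaging.get_image('side'); cv2.imwrite('pics/s8.png',cv2.resize(im[80:260,200:400],None,fx=3,fy=3))
E
```

```text
9.2 [ 0.57255889 -0.03509336  0.2451029 ] [-1.36963058 -5.87391504  1.59799263] 0.20917608925277398
```

View pics/s8.png

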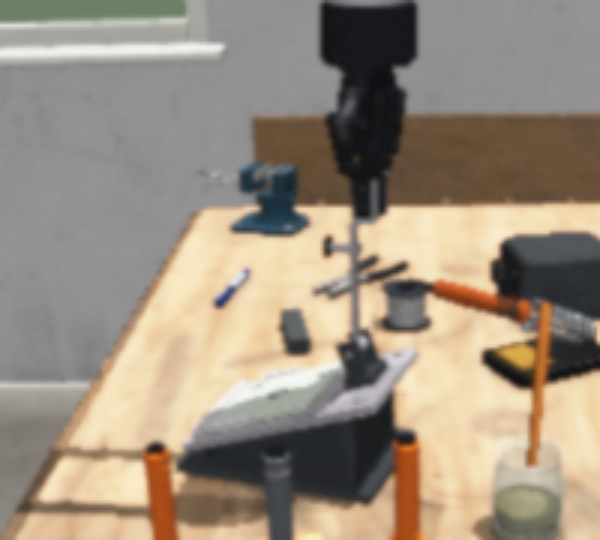

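move_arm:
  commands:
    - {"dx": -0.001, "dy": 0.008, "dz": 0.0005, "wx": 0, "wy": 0, "wz": 0}
    - {"dx": -0.001, "dy": 0.007, "dz": 0.001, "wx": 0, "wy": 0, "wz": 0}
    - {"dx": 0, "dy": 0, "dz": 0, "wx": 0, "wy": 0, "wz": 0}

```text
time_s: 9.55
tcp_pos: [0.5829, -0.0387, 0.2429]
orientation: [[0.306, 0.952, -0.016], [0.952, -0.306, 0.002], [-0.003, -0.016, -1.0]]
wrist_force: [-7.5, 1.7, 3.2]
gripper_width: 0.213
```

move_arm:
  commands:
    - {"dx": 0, "dy": 0, "dz": 0, "wx": 0, "wy": 0, "wz": 0}
    - {"dx": 0, "dy": 0, "dz": 0, "wx": 0, "wy": 0, "wz": 0}
    - {"dx": 0, "dy": 0, "dz": 0, "wx": 0, "wy": 0, "wz": 0}
    - {"dx": 0, "dy": 0, "dz": -0.03, "wx": 0, "wy": 0, "wz": 0}
    - {"dx": 0, "dy": 0, "dz": -0.03, "wx": 0, "wy": 0, "wz": 0}
    - {"dx": 0, "dy": -0.04, "dz": 0, "wx": 0, "wy": 0, "wz": 0}
    - {"dx": 0, "dy": -0.05, "dz": 0, "wx": 0, "wy": 0, "wz": 0}
    - {"dx": 0, "dy": -0.04, "dz": 0, "wx": 0, "wy": 0, "wz": 0}
    - {"dx": 0, "dy": 0, "dz": 0, "wx": 0, "wy": 0, "wz": 0}
  gripper: 1

```text
time_s: 10.45
tcp_pos: [0.4589, 0.0011, 0.3051]
orientation: [[0.304, 0.953, -0.008], [0.953, -0.304, -0.0], [-0.003, -0.008, -1.0]]
wrist_force: [0.2, -0.7, -0.1]
gripper_width: 1.0
```

```bash
python3 - <<'E'
from h import *
im=imaging.get_image('wrist')
st=status.state(); print(st['time_s'],st['tcp_pos'],st['wrist_force'],st['gripper_width'],st['qvel'].round(1))
im=imaging.get_image('wrist'); cv2.imwrite('pics/w9.png',im); np.save('st9.npy',st,allow_pickle=True)
im=imaging.get_image('side'); cv2.imwrite('pics/s9.png',cv2.resize(im[80:280,230:430],None,fx=3,fy=3))
E
```

```text
10.5 [4.61299215e-01 4.28811019e-04 3.05601394e-01] [ 0.98184421 -0.70733757  0.21703241] 0.9998521277712769 [-0.7  3.  -3.2 -0.3 -1.7 -0.2]
```

View pics/w9.png

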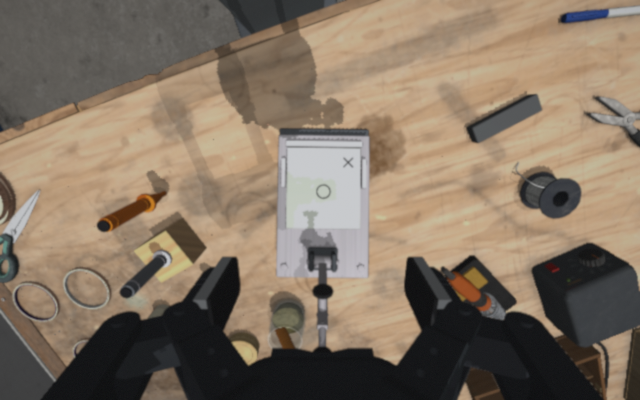

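View pics/s9.png

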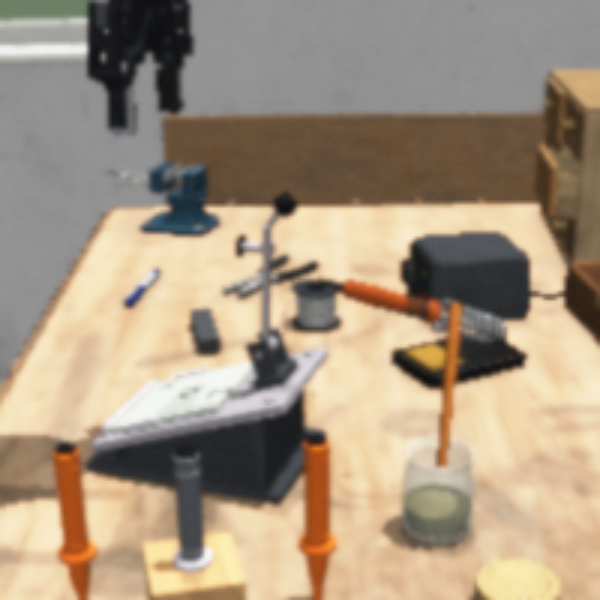

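```bash
python3 - <<'E'
from h import *
st=np.load('st9.npy',allow_pickle=True).item()
w=cam('wrist',st);s=cam('side');t=cam('top')
k,r=tri([ray(w,(322.5,291)),ray(s,(324.7,147.7))]);print('knob',k,r)
pv,r=tri([ray(w,(321,256)),ray(s,(230+270/3,80+355/3))]);print('pivot~',pv,r)
im=cv2.imread('pics/w9.png')
cv2.imwrite('pics/w9c.png',cv2.resize(im[120:300,260:390],None,fx=4.5,fy=3.3,interpolation=cv2.INTER_CUBIC))
cv2.imwrite('pics/w9g.png',cv2.resize(im[200:310,90:230],None,fx=5,fy=5,interpolation=cv2.INTER_CUBIC))
imt=imaging.get_image('top'); cv2.imwrite('pics/t9.png',imt); cv2.imwrite('pics/t9c.png',cv2.resize(imt[180:290,280:430],None,fx=5,fy=5,interpolation=cv2.INTER_CUBIC))
E
```

```text
knob [ 0.55678872 -0.01870553  0.22694112] [np.float64(0.02532542504490853), np.float64(0.02532542504490861)]
pivot~ [ 0.56057203 -0.03104922  0.10617447] [np.float64(0.003694195399436617), np.float64(0.0036941953994365385)]
```

View pics/w9c.png

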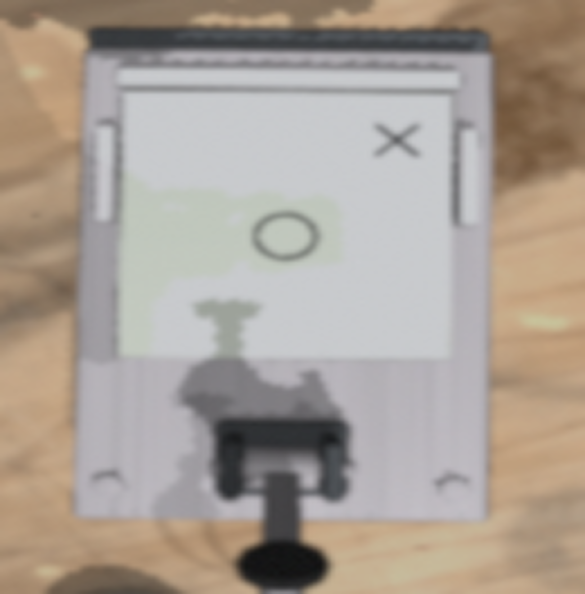

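View pics/t9c.png

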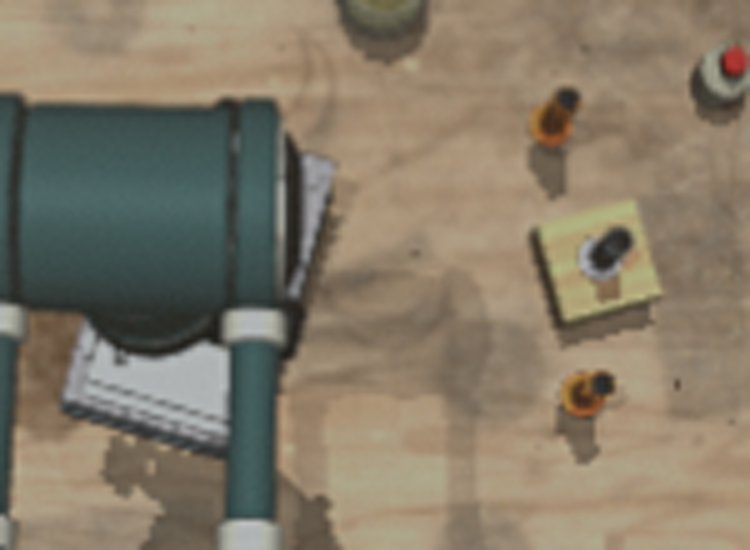

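View pics/w9g.png

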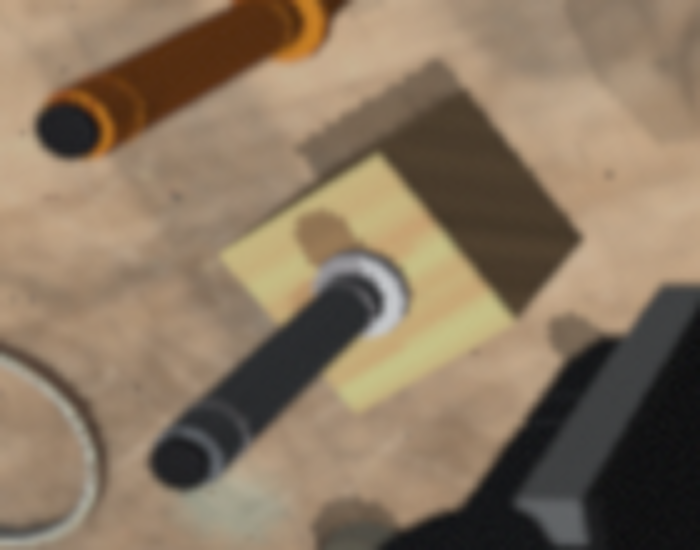

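```bash
python3 - <<'E'
from h import *
st=np.load('st9.npy',allow_pickle=True).item()
w=cam('wrist',st);s=cam('side');t=cam('top')
yaw=np.radians(-17.5);n=np.array([-np.sin(yaw),np.cos(yaw),0]);u=np.array([np.cos(yaw),np.sin(yaw),0])
P0=np.array([.4352,.0095,.1])
def onpl(r):
    C,v=r; return C+v*((P0-C)@n)/(v@n)
def side(p): return onpl(ray(s,(230+p[0]/3,80+p[1]/3)))
for nm,p in [('knob',(284,203)),('pivot',(268,360)),('ring',(198,397))]:
    X=side(p); print(nm,X.round(4),'u',((X-P0)@u).round(4))
# ring wrist
f=lambda x,y:(260+x/4.5,120+y/3.3)
for z in (.065,.07,.075): print('ring',z,onz(w,f(285,236),z).round(4))
px=np.array([f(123,92),f(452,92),f(118,358),f(450,358)])
ob=np.array([[-55,-50,6],[-55,50,6],[55,-50,6],[55,50,6]],float)/1000
K,d,Rc,C=w
ok,rv,tv=cv2.solvePnP(ob,px,K,d)
Rp=Rc@cv2.Rodrigues(rv)[0]; o=Rc@tv[:,0]+C
print(Rp.round(3),o.round(4),np.degrees(np.arcsin(Rp[2,0])),np.degrees(np.arctan2(Rp[1,0],Rp[0,0])),(o+Rp@[.005,0,.006]).round(4))
# gauge: cap top and collar
g=lambda x,y:(90+x/5,200+y/5); tt=lambda x,y:(280+x/5,180+y/5)
ss=lambda x,y:(230+x/3,80+y/3)
print('cap',tri([ray(w,g(181,464)),ray(t,tt(617,238)),ray(s,ss(187,453))]))
print('collar',tri([ray(w,g(362,295)),ray(t,tt(605,257)),ray(s,ss(194,560))]))
for nm,p in [('capw',g(181,464))]: print(onz(w,p,.145),onz(t,tt(617,238),.145),onz(s,ss(187,453),.145))
print([onz(w,g(*p),.055).round(4) for p in [(380,153),(517,316),(360,412),(221,256)]])
print([onz(t,tt(*p),.055).round(4) for p in [(535,232),(635,200),(662,295),(560,325)]])
E
```

```text
knob [ 0.5783 -0.0356  0.2463] u 0.15
pivot [ 0.562  -0.0305  0.103 ] u 0.1329
ring [ 0.4965 -0.0098  0.0574] u 0.0643
ring 0.065 [ 0.4862 -0.006   0.065 ]
ring 0.07 [ 0.4848 -0.0056  0.07  ]
ring 0.075 [ 0.4835 -0.0052  0.075 ]
[[ 0.895  0.303 -0.328]
 [-0.29   0.953  0.087]
 [ 0.339  0.017  0.941]] [ 0.4849 -0.0054  0.0537] 19.81583868455731 -17.98311705190564 [ 0.4874 -0.0063  0.0611]
cap (array([ 0.51468783, -0.2690658 ,  0.14195014]), [np.float64(0.00042793715560941693), np.float64(0.0013849556295115002), np.float64(0.0011569150880957081)])
collar (array([ 0.51497806, -0.27163075,  0.05699304]), [np.float64(0.002119859403866269), np.float64(0.003368579272686543), np.float64(0.0019123770218525769)])
[ 0.51369917 -0.26655209  0.145     ] [ 0.51289331 -0.26842443  0.145     ] [ 0.51655474 -0.27471198  0.145     ]
[array([ 0.4757, -0.2436,  0.055 ]), array([ 0.5367, -0.2284,  0.055 ]), array([ 0.5528, -0.2908,  0.055 ]), array([ 0.4915, -0.306 ,  0.055 ])]
[array([ 0.5304, -0.231 ,  0.055 ]), array([ 0.5487, -0.2957,  0.055 ]), array([ 0.4876, -0.3091,  0.055 ]), array([ 0.471 , -0.2436,  0.055 ])]
```

move_arm:
  commands:
    - {"dx": 0, "dy": -0.005, "dz": 0.04, "wx": 0, "wy": 0, "wz": 0}
    - {"dx": 0, "dy": -0.005, "dz": 0.04, "wx": 0, "wy": 0, "wz": 0}
    - {"dx": 0, "dy": 0, "dz": 0.04, "wx": 0, "wy": 0, "wz": 0}
    - {"dx": 0, "dy": 0, "dz": 0, "wx": 0, "wy": 0, "wz": 0}
    - {"dx": 0, "dy": 0, "dz": 0, "wx": 0, "wy": 0, "wz": 0}

```text
time_s: 11.15
tcp_pos: [0.4528, 0.0025, 0.1852]
orientation: [[0.306, 0.952, -0.009], [0.952, -0.306, -0.001], [-0.004, -0.009, -1.0]]
wrist_force: [0.7, 0.9, 0.5]
gripper_width: 0.998
```

```bash
python3 - <<'E'
from h import *
st=status.state(); print(st['time_s'],st['tcp_pos'],st['qvel'].round(1))
im=imaging.get_image('wrist'); cv2.imwrite('pics/w10.png',im); np.save('st10.npy',st,allow_pickle=True)
cv2.imwrite('pics/w10c.png',cv2.resize(im[120:350,220:420],None,fx=4,fy=2.6,interpolation=cv2.INTER_CUBIC))
E
```

```text
11.15 [0.45279199 0.0024856  0.1851702 ] [ 0.2 -1.9 -3.1 -0.  -0.3 -0. ]
```

View pics/w10c.png

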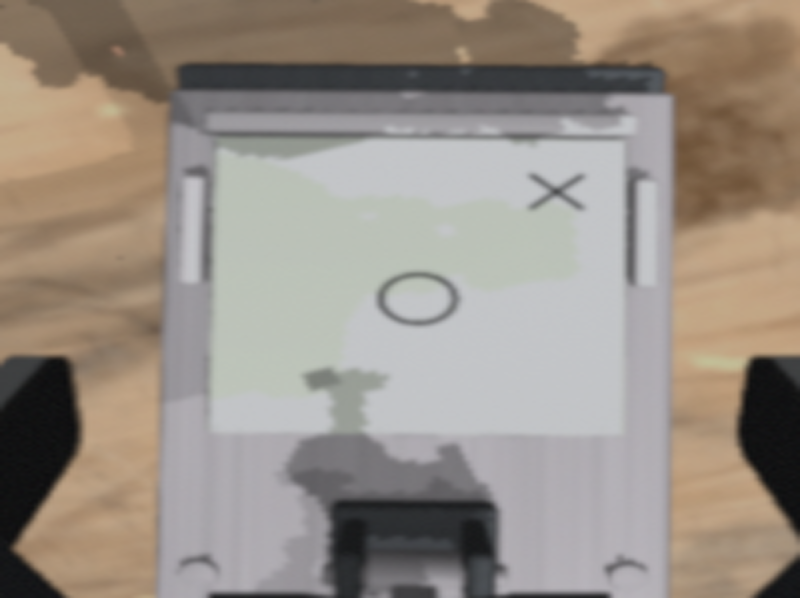

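```bash
python3 - <<'E'
from h import *
a=np.load('st9.npy',allow_pickle=True).item();b=np.load('st10.npy',allow_pickle=True).item()
wa=cam('wrist',a);wb=cam('wrist',b);s=cam('side')
fa=lambda x,y:(260+x/4.5,120+y/3.3);fb=lambda x,y:(220+x/4,120+y/2.6)
sr=(230+198/3,80+397/3)
print('ring',tri([ray(wa,fa(285,236)),ray(wb,fb(418,298))]),tri([ray(wa,fa(285,236)),ray(wb,fb(418,298)),ray(s,sr)]))
print('cross',tri([ray(wa,fa(397,140)),ray(wb,fb(556,191))]))
px=np.array([fb(217,137),fb(625,137),fb(210,433),fb(622,433)])
ob=np.array([[-55,-50,6],[-55,50,6],[55,-50,6],[55,50,6]],float)/1000
K,d,Rc,C=wb
ok,rv,tv=cv2.solvePnP(ob,px,K,d)
Rp=Rc@cv2.Rodrigues(rv)[0]; o=Rc@tv[:,0]+C
print(Rp.round(3),o.round(4),np.degrees(np.arcsin(Rp[2,0])),np.degrees(np.arctan2(Rp[1,0],Rp[0,0])),(o+Rp@[.005,0,.006]).round(4))
for z in (.06,.065,.07): print(onz(wb,fb(418,298),z),onz(s,sr,z))
st=status.state()
delta(st,np.array([.514,-.2695,.25]),Rdown(72.3),1)
E
```

```text
ring (array([ 0.48697325, -0.00627692,  0.06211448]), [np.float64(1.1007308899059353e-05), np.float64(1.1007308899086905e-05)]) (array([ 0.49197313, -0.00667058,  0.05419289]), [np.float64(0.0027754478296760994), np.float64(0.0016255686160473566), np.float64(0.00434412910075128)])
cross (array([0.46216702, 0.03730178, 0.04609847]), [np.float64(7.134358252483398e-05), np.float64(7.134358252484017e-05)])
[[ 0.895  0.314 -0.316]
 [-0.292  0.949  0.117]
 [ 0.337 -0.012  0.941]] [ 0.4844 -0.0053  0.0546] 19.683318721751863 -18.074648313996676 [ 0.487  -0.0061  0.062 ]
[ 0.48788402 -0.00654237  0.06      ] [ 0.49707113 -0.01513827  0.06      ]
[ 0.48573781 -0.00588975  0.065     ] [ 0.498211   -0.02543885  0.065     ]
[ 0.48359159 -0.00523714  0.07      ] [ 0.49935086 -0.03573943  0.07      ]
total rot [-0.0052  0.0028 -0.0017] 0.35 per row [-0.0052  0.0028 -0.0017]
world [ 0.06   -0.272   0.0632] in R0 [-0.2408  0.1399 -0.0632] in R [-0.2409  0.1398 -0.0632]
```

move_arm:
  commands:
    - {"dx": -0.02, "dy": 0, "dz": -0.03, "wx": -0.005, "wy": 0.003, "wz": 0}
    - {"dx": -0.04, "dy": 0, "dz": -0.033, "wx": 0, "wy": 0, "wz": 0}
    - {"dx": -0.045, "dy": 0.01, "dz": 0, "wx": 0, "wy": 0, "wz": 0}
    - {"dx": -0.04, "dy": 0.03, "dz": 0, "wx": 0, "wy": 0, "wz": 0}
    - {"dx": -0.038, "dy": 0.03, "dz": 0, "wx": 0, "wy": 0, "wz": 0}
    - {"dx": -0.038, "dy": 0.03, "dz": 0, "wx": 0, "wy": 0, "wz": 0}
    - {"dx": -0.02, "dy": 0.02, "dz": 0, "wx": 0, "wy": 0, "wz": 0}
    - {"dx": 0, "dy": 0, "dz": 0, "wx": 0, "wy": 0, "wz": 0}
    - {"dx": 0, "dy": 0, "dz": 0, "wx": 0, "wy": 0, "wz": 0}

```text
time_s: 12.1
tcp_pos: [0.4949, -0.2633, 0.2494]
orientation: [[0.307, 0.952, 0.001], [0.952, -0.307, -0.001], [-0.001, 0.001, -1.0]]
wrist_force: [0.4, 0.8, -0.3]
gripper_width: 1.002
```

```bash
python3 - <<'E'
from h import *
st=status.state(); print(st['time_s'],st['tcp_pos'],st['qvel'].round(1))
im=imaging.get_image('wrist'); cv2.imwrite('pics/w11.png',im); np.save('st11.npy',st,allow_pickle=True)
im=imaging.get_image('top'); cv2.imwrite('pics/t11.png',im)
E
```

```text
12.1 [ 0.49493173 -0.26326143  0.24940435] [ 1.3 -1.2  2.4  0.1  0.   0.1]
```

View pics/w11.png

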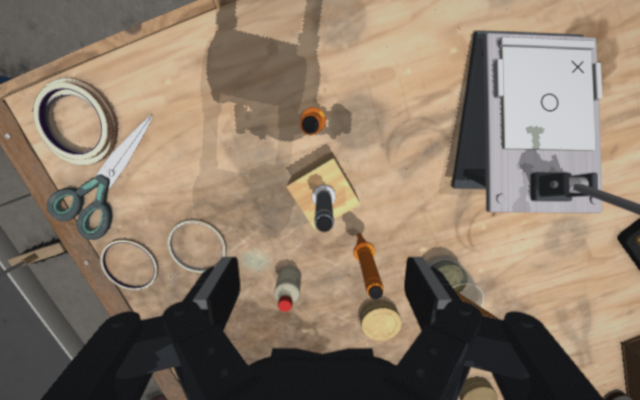

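```bash
python3 - <<'E'
from h import *
im=cv2.imread('pics/w11.png'); cv2.imwrite('pics/w11c.png',cv2.resize(im[150:250,270:380],None,fx=6,fy=6,interpolation=cv2.INTER_CUBIC))
t=cam('top'); g=np.array([.514,-.2695])
for n,p,z in [('oil',(425,195),.073),('o1',(392.5,199.5),.14),('o2',(400,257),.14)]:
    X=onz(t,p,z)[:2]-g; R=Rdown(72.3)[:2,:2]; print(n,(R.T@X).round(3))
E
```

```text
oil [-0.048  0.131]
o1 [0.053 0.073]
o2 [-0.012 -0.088]
```

View pics/w11c.png

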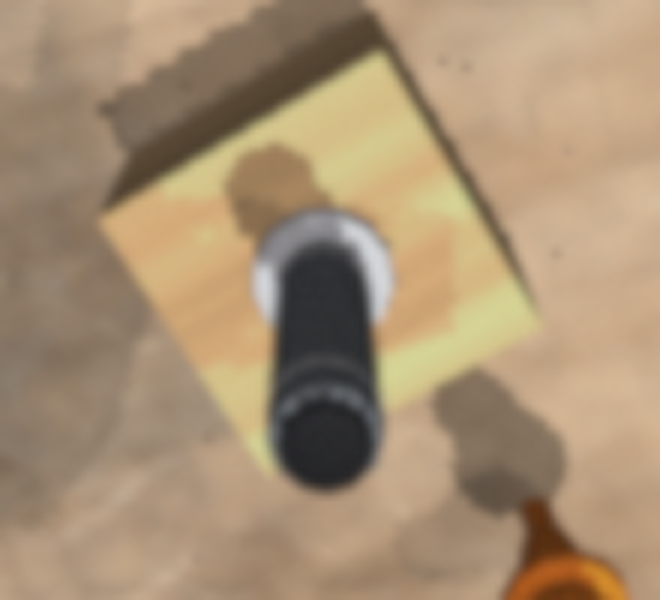

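```bash
python3 - <<'E'
from h import *
a=np.load('st9.npy',allow_pickle=True).item();b=np.load('st11.npy',allow_pickle=True).item()
wa=cam('wrist',a);wb=cam('wrist',b);t=cam('top');s=cam('side')
g=lambda x,y:(90+x/5,200+y/5)
print('cap',tri([ray(wa,g(181,464)),ray(wb,(324.2,222.8))]),tri([ray(wa,g(181,464)),ray(wb,(324.2,222.8)),ray(s,(230+187/3,80+453/3))]))
print('collar',tri([ray(wa,g(362,295)),ray(wb,(323.7,196.7))]))
for z in (.14,.145): print(onz(wb,(324.2,222.8),z))
print(onz(wb,(323.7,196.7),.061))
st=status.state(); delta(st,np.array([.5145,-.2690,.100]),Rdown(72.3),1)
E
```

```text
cap (array([ 0.5126093 , -0.26645499,  0.14474705]), [np.float64(0.001109337846803462), np.float64(0.001109337846803537)]) (array([ 0.51445593, -0.2678995 ,  0.14161799]), [np.float64(0.0014523545426644638), np.float64(0.0019475126705410727), np.float64(0.001297506878155714)])
collar (array([ 0.51400687, -0.26705442,  0.05963581]), [np.float64(0.0004992568674744736), np.float64(0.000499256867474474)])
[ 0.5132936  -0.26701933  0.14      ]
[ 0.51131783 -0.26642899  0.145     ]
[ 0.51308145 -0.26695227  0.061     ]
total rot [ 0.0001  0.0003 -0.001 ] 0.06 per row [ 0.0001  0.0003 -0.001 ]
world [ 0.0204 -0.0073 -0.1485] in R0 [-0.0007  0.0216  0.1485] in R [-0.0008  0.0217  0.1485]
```

move_arm:
  commands:
    - {"dx": 0.002, "dy": 0.0184, "dz": 0, "wx": 0, "wy": 0, "wz": 0}
    - {"dx": 0, "dy": 0, "dz": 0.04, "wx": 0, "wy": 0, "wz": 0}
    - {"dx": 0, "dy": 0, "dz": 0.02, "wx": 0, "wy": 0, "wz": 0}
    - {"dx": 0, "dy": 0, "dz": 0, "wx": 0, "wy": 0, "wz": 0}
    - {"dx": 0, "dy": 0, "dz": 0, "wx": 0, "wy": 0, "wz": 0}

```text
time_s: 12.7
tcp_pos: [0.5117, -0.2648, 0.1877]
orientation: [[0.304, 0.953, -0.002], [0.953, -0.304, 0.0], [-0.0, -0.002, -1.0]]
wrist_force: [0.1, -0.2, 0.9]
gripper_width: 1.002
```

```bash
python3 - <<'E'
from h import *
st=status.state(); print(st['time_s'],st['tcp_pos'],st['qvel'].round(1))
im=imaging.get_image('wrist'); cv2.imwrite('pics/w12.png',im); np.save('st12.npy',st,allow_pickle=True)
w=cam('wrist',st); print(proj(w,[[.513,-.267,.145],[.513,-.267,.061]]))
cv2.imwrite('pics/w12c.png',cv2.resize(im[150:330,230:420],None,fx=4,fy=3.3,interpolation=cv2.INTER_CUBIC))
delta(st,np.array([.513,-.2670,.100]),Rdown(72.3),1)
E
```

```text
12.7 [ 0.51167951 -0.26475364  0.18767161] [-0.4 -0.9 -2.  -0.1 -0.3  0. ]
[[319.31517121 237.9961435 ]
 [320.04798271 199.80631533]]
total rot [-0.0017  0.0001 -0.0001] 0.1 per row [-0.0017  0.0001 -0.0001]
world [ 0.0013 -0.0022 -0.0877] in R0 [-0.0017  0.0021  0.0877] in R [-0.0017  0.0019  0.0877]
```

View pics/w12c.png

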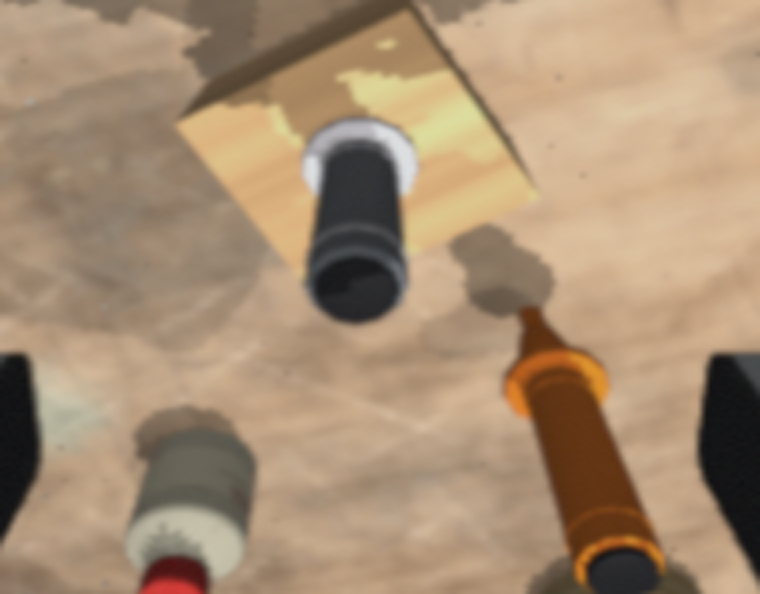

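move_arm:
  commands:
    - {"dx": -0.0017, "dy": 0.0019, "dz": 0.01, "wx": 0, "wy": 0, "wz": 0}
    - {"dx": 0, "dy": 0, "dz": 0.03, "wx": 0, "wy": 0, "wz": 0}
    - {"dx": 0, "dy": 0, "dz": 0.03, "wx": 0, "wy": 0, "wz": 0}
    - {"dx": 0, "dy": 0, "dz": 0.0175, "wx": 0, "wy": 0, "wz": 0}
    - {"dx": 0, "dy": 0, "dz": 0, "wx": 0, "wy": 0, "wz": 0}
    - {"dx": 0, "dy": 0, "dz": 0, "wx": 0, "wy": 0, "wz": 0}

```text
time_s: 13.35
tcp_pos: [0.5133, -0.2682, 0.1001]
orientation: [[0.305, 0.952, -0.001], [0.952, -0.305, -0.0], [-0.0, -0.001, -1.0]]
wrist_force: [0.9, -0.4, 0.1]
gripper_width: 0.996
```

move_arm:
  commands:
    - {"dx": 0, "dy": 0, "dz": 0, "wx": 0, "wy": 0, "wz": 0}
    - {"dx": 0, "dy": 0, "dz": 0, "wx": 0, "wy": 0, "wz": 0}
    - {"dx": 0, "dy": 0, "dz": 0, "wx": 0, "wy": 0, "wz": 0}
    - {"dx": 0, "dy": 0, "dz": 0, "wx": 0, "wy": 0, "wz": 0}
    - {"dx": 0, "dy": 0, "dz": 0, "wx": 0, "wy": 0, "wz": 0}
    - {"dx": 0, "dy": 0, "dz": 0, "wx": 0, "wy": 0, "wz": 0}
    - {"dx": 0, "dy": 0, "dz": 0, "wx": 0, "wy": 0, "wz": 0}
  gripper: -1
  force: 35

```text
time_s: 14.05
tcp_pos: [0.5131, -0.2679, 0.1]
orientation: [[0.305, 0.952, -0.001], [0.952, -0.305, 0.0], [-0.0, -0.001, -1.0]]
wrist_force: [-1.3, 1.0, 2.9]
gripper_width: 0.201
```

```bash
python3 - <<'E'
from h import *
st=status.state(); print(st['time_s'],st['tcp_pos'],st['wrist_force'],st['gripper_width'])
im=imaging.get_image('wrist'); cv2.imwrite('pics/w13.png',im); np.save('st13.npy',st,allow_pickle=True)
E
```

```text
14.05 [ 0.51308265 -0.2679116   0.09995767] [-1.2760912   0.98313018  2.94167035] 0.20096375542718484
```

View pics/w13.png

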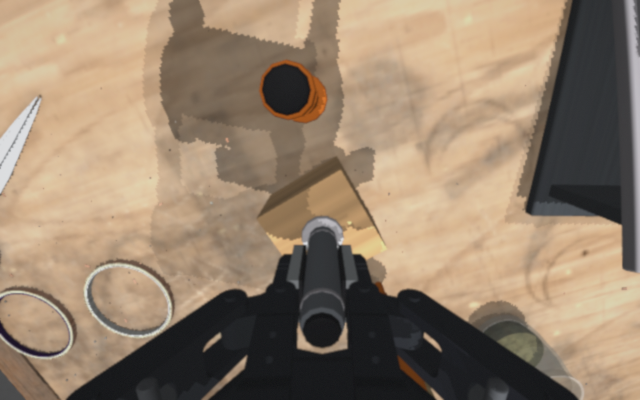

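move_arm:
  commands:
    - {"dx": 0, "dy": 0, "dz": -0.02, "wx": 0, "wy": 0, "wz": 0}
    - {"dx": 0, "dy": 0, "dz": -0.03, "wx": 0, "wy": 0, "wz": 0}
    - {"dx": 0, "dy": 0, "dz": -0.03, "wx": 0, "wy": 0, "wz": 0}
    - {"dx": 0, "dy": 0, "dz": -0.03, "wx": 0, "wy": 0, "wz": 0}
    - {"dx": 0, "dy": 0, "dz": -0.03, "wx": 0, "wy": 0, "wz": 0}
    - {"dx": 0, "dy": 0, "dz": -0.02, "wx": 0, "wy": 0, "wz": 0}
    - {"dx": 0, "dy": 0, "dz": 0, "wx": 0, "wy": 0, "wz": 0}

```text
time_s: 14.8
tcp_pos: [0.5147, -0.2689, 0.2628]
orientation: [[0.305, 0.952, 0.004], [0.952, -0.305, -0.003], [-0.002, 0.004, -1.0]]
wrist_force: [0.4, 0.2, 0.1]
gripper_width: 0.196
```

```bash
python3 - <<'E'
from h import *
st=status.state(); print(st['time_s'],st['tcp_pos'],st['wrist_force'],st['gripper_width'])
im=imaging.get_image('side'); cv2.imwrite('pics/s14.png',cv2.resize(im[60:300,200:400],None,fx=3,fy=2.5))
spot=np.array([.487,-.0062,.062]); ps=np.radians(-17.9); sl=np.radians(19.9)
X=np.array([np.cos(sl)*np.cos(ps),np.cos(sl)*np.sin(ps),np.sin(sl)]);Y=np.array([-np.sin(ps),np.cos(ps),0]);Z=np.cross(X,Y)
R=np.column_stack([Y,X,-Z]); print(np.linalg.det(R)); np.save('R.npy',R)
delta(st,spot+Z*(.095+.035),R,3)
delta(st,spot+Z*(.095+.035),Rdown(72.1),3)
E
```

```text
14.8 [ 0.51470991 -0.26894778  0.26281049] [0.38490599 0.2296147  0.10975323] 0.1963150525425095
0.9999999999999999
total rot [-0.343   0.0013  0.0024] 19.65 per row [-0.1143  0.0004  0.0008]
world [-0.0698  0.2763 -0.0786] in R0 [ 0.242  -0.1512  0.0775] in R [ 0.2415 -0.1691  0.0224]
total rot [0.0043 0.0017 0.0022] 0.29 per row [0.0014 0.0006 0.0007]
world [-0.0698  0.2763 -0.0786] in R0 [ 0.242  -0.1512  0.0775] in R [ 0.2415 -0.1514  0.0786]
```

View pics/s14.png

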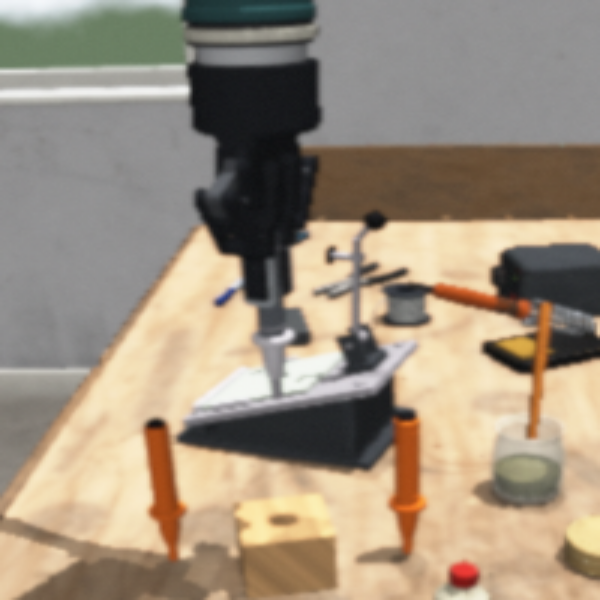

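move_arm:
  commands:
    - {"dx": 0.02, "dy": -0.04, "dz": 0, "wx": 0, "wy": 0, "wz": 0}
    - {"dx": 0.028, "dy": -0.04, "dz": 0, "wx": 0, "wy": 0, "wz": 0}
    - {"dx": 0.035, "dy": -0.035, "dz": 0, "wx": 0, "wy": 0, "wz": 0}
    - {"dx": 0.04, "dy": -0.026, "dz": 0, "wx": 0, "wy": 0, "wz": 0}
    - {"dx": 0.04, "dy": -0.01, "dz": 0, "wx": 0, "wy": 0, "wz": 0}
    - {"dx": 0.04, "dy": 0, "dz": 0, "wx": 0, "wy": 0, "wz": 0}
    - {"dx": 0.039, "dy": 0, "dz": 0, "wx": -0.114, "wy": 0, "wz": 0.002}
    - {"dx": 0, "dy": 0, "dz": 0, "wx": -0.114, "wy": 0, "wz": 0}
    - {"dx": 0, "dy": 0, "dz": 0, "wx": -0.114, "wy": 0, "wz": 0}
    - {"dx": 0, "dy": 0, "dz": 0, "wx": 0, "wy": 0, "wz": 0}
    - {"dx": 0, "dy": 0, "dz": 0, "wx": 0, "wy": 0, "wz": 0}

```text
time_s: 15.95
tcp_pos: [0.4417, 0.0089, 0.2577]
orientation: [[0.306, 0.899, 0.314], [0.952, -0.289, -0.102], [-0.001, 0.33, -0.944]]
wrist_force: [-0.3, 0.4, 0.1]
gripper_width: 0.204
```

```bash
python3 - <<'E'
from h import *
st=status.state(); print(st['time_s'],st['tcp_pos'],st['wrist_force'],st['gripper_width'],st['qvel'].round(1))
im=imaging.get_image('wrist'); cv2.imwrite('pics/w15.png',im);np.save('st15.npy',st,allow_pickle=True)
R=np.load('R.npy');spot=np.array([.487,-.0062,.062]);Z=-R[:,2]
delta(st,spot+Z*(.095+.02),R,1)
w=cam('wrist',st)
M=lambda d: st['tcp_pos']+st['orientation']@np.array([0,0,d])
print('tip exp',proj(w,M(.095)),'collar',proj(w,M(.042)),'top',proj(w,M(-.045)),'spot',proj(w,spot))
E
```

```text
15.95 [0.44174935 0.00894321 0.25769069] [-0.25247592  0.38182114  0.1388007 ] 0.20420367180938873 [-1.2  1.4 -3.1 -0.  -0.1  0. ]
total rot [-0.0113  0.0006  0.0015] 0.65 per row [-0.0113  0.0006  0.0015]
world [ 0.008  -0.0031 -0.0876] in R0 [-0.0004 -0.0208  0.0855] in R [-0.0005 -0.0217  0.0852]
tip exp [[321.82194139 208.29596097]] collar [[321.85464473 234.90916078]] top [[321.97314975 331.20732593]] spot [[321.49570466 162.31611416]]
```

View pics/w15.png

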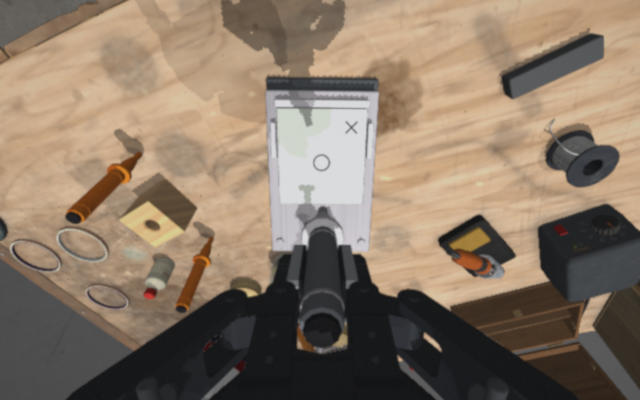

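```bash
python3 - <<'E'
import cv2
im=cv2.imread('pics/w15.png'); cv2.imwrite('pics/w15c.png',cv2.resize(im[195:360,270:375],None,fx=4,fy=3.6,interpolation=cv2.INTER_CUBIC))
E
```

```text
(no output)
```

View pics/w15c.png

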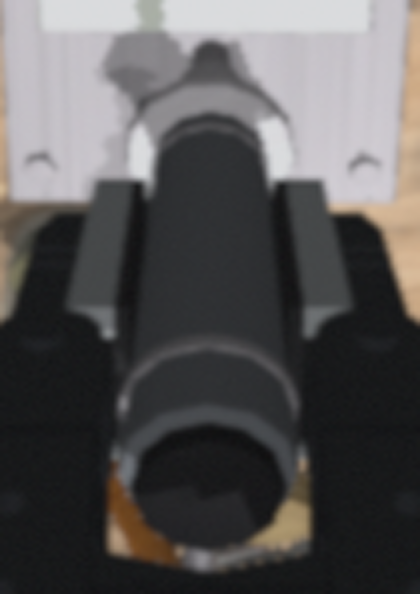

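move_arm:
  commands:
    - {"dx": -0.0005, "dy": -0.0217, "dz": 0, "wx": -0.011, "wy": 0, "wz": 0.0015}
    - {"dx": 0, "dy": 0, "dz": 0.03, "wx": 0, "wy": 0, "wz": 0}
    - {"dx": 0, "dy": 0, "dz": 0.03, "wx": 0, "wy": 0, "wz": 0}
    - {"dx": 0, "dy": 0, "dz": 0.02, "wx": 0, "wy": 0, "wz": 0}
    - {"dx": 0, "dy": 0, "dz": 0.005, "wx": 0, "wy": 0, "wz": 0}
    - {"dx": 0, "dy": 0, "dz": 0, "wx": 0, "wy": 0, "wz": 0}
    - {"dx": 0, "dy": 0, "dz": 0, "wx": 0, "wy": 0, "wz": 0}

```text
time_s: 16.7
tcp_pos: [0.4524, 0.0051, 0.1737]
orientation: [[0.309, 0.893, 0.328], [0.951, -0.291, -0.106], [0.001, 0.345, -0.939]]
wrist_force: [0.2, -0.1, -0.9]
gripper_width: 0.201
```

```bash
python3 - <<'E'
from h import *
st=status.state(); print(st['time_s'],st['tcp_pos'],st['wrist_force'],st['gripper_width'],st['qvel'].round(1))
im=imaging.get_image('wrist'); cv2.imwrite('pics/w16.png',im);np.save('st16.npy',st,allow_pickle=True)
cv2.imwrite('pics/w16c.png',cv2.resize(im[100:340,240:400],None,fx=4,fy=2.5,interpolation=cv2.INTER_CUBIC))
R=np.load('R.npy');spot=np.array([.487,-.0062,.062]);Z=-R[:,2]
delta(st,spot+Z*(.095),R,1)
w=cam('wrist',st)
M=lambda d: st['tcp_pos']+st['orientation']@np.array([0,0,d])
print('tip exp',proj(w,M(.095)),'collar',proj(w,M(.042)),'spot',proj(w,spot))
im=imaging.get_image('side'); cv2.imwrite('pics/s16.png',cv2.resize(im[60:300,200:400],None,fx=3,fy=2.5))
E
```

```text
16.7 [0.45240159 0.00514961 0.17370262] [ 0.2474931  -0.12457359 -0.85459082] 0.20130872814380552 [ 0.4 -1.2 -0.  -0.1 -0.3  0.1]
total rot [ 0.0045 -0.     -0.0023] 0.29 per row [ 0.0045 -0.     -0.0023]
world [ 0.0038 -0.0014 -0.0224] in R0 [-0.0002 -0.0039  0.0224] in R [-0.0002 -0.0038  0.0224]
tip exp [[321.81826223 208.26884386]] collar [[321.85098535 234.87543759]] spot [[321.61632198 195.55216842]]
```

View pics/w16c.png

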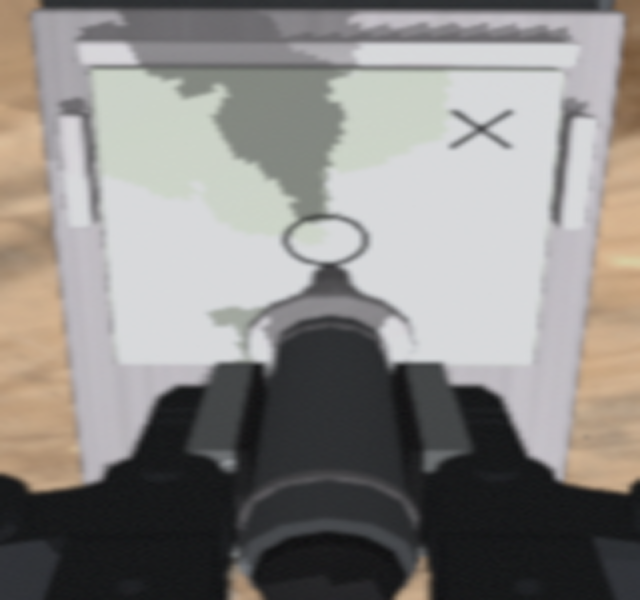

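View pics/s16.png

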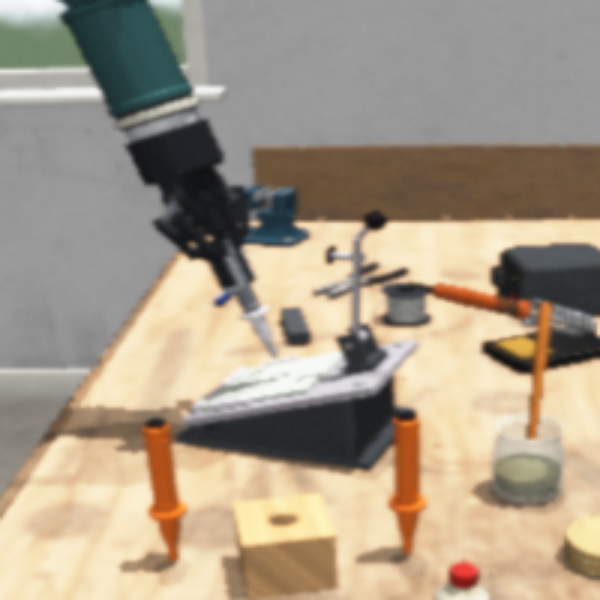

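move_arm:
  commands:
    - {"dx": -0.0002, "dy": -0.0038, "dz": 0.008, "wx": 0.004, "wy": 0, "wz": -0.002}
    - {"dx": 0, "dy": 0, "dz": 0.008, "wx": 0, "wy": 0, "wz": 0}
    - {"dx": 0, "dy": 0, "dz": 0.003, "wx": 0, "wy": 0, "wz": 0}
    - {"dx": 0, "dy": 0, "dz": 0, "wx": 0, "wy": 0, "wz": 0}
    - {"dx": 0, "dy": 0, "dz": 0, "wx": 0, "wy": 0, "wz": 0}

```text
time_s: 17.3
tcp_pos: [0.454, 0.0044, 0.1532]
orientation: [[0.307, 0.895, 0.323], [0.952, -0.288, -0.105], [-0.0, 0.34, -0.94]]
wrist_force: [0.2, -0.7, -0.4]
gripper_width: 0.2
```

```bash
cat > chk.py <<'E'
from h import *
import sys
st0=status.state();F=[]
n=sys.argv[1]
for i in range(3):
    st=status.state(); F.append(st['wrist_force']); im=imaging.get_image('wrist' if i<2 else 'side')
    if i==1: wim=im; stw=st
print(st['time_s'],st['tcp_pos'],np.array(F).round(2).tolist(),st['gripper_width'])
R=np.load('R.npy');spot=np.array([.487,-.0062,.062]);Z=-R[:,2]
print('normal force',(np.array(F)@Z).round(2))
cv2.imwrite(f'pics/w{n}c.png',cv2.resize(wim[100:340,240:400],None,fx=4,fy=2.5,interpolation=cv2.INTER_CUBIC))
cv2.imwrite(f'pics/s{n}c.png',cv2.resize(im[160:240,240:360],None,fx=6,fy=6,interpolation=cv2.INTER_CUBIC))
delta(st,spot+Z*(.095),R,1)
E
python3 chk.py 17
```

```text
17.4 [0.45423361 0.00442665 0.15365175] [[0.23, -0.67, -0.43], [0.6, -1.21, -0.59], [0.17, 0.47, -0.66]] 0.2002178869820488
normal force [-0.55 -0.88 -0.62]
total rot [ 0.0001 -0.0001  0.0007] 0.04 per row [ 0.0001 -0.0001  0.0007]
world [ 0.002  -0.0007 -0.0023] in R0 [-0.      0.0012  0.0029] in R [-0.      0.0012  0.0029]
```

View pics/w17c.png

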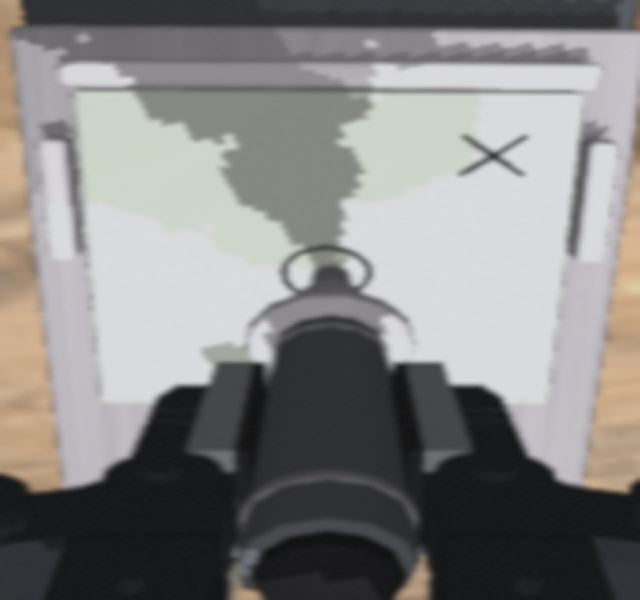

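View pics/s17c.png

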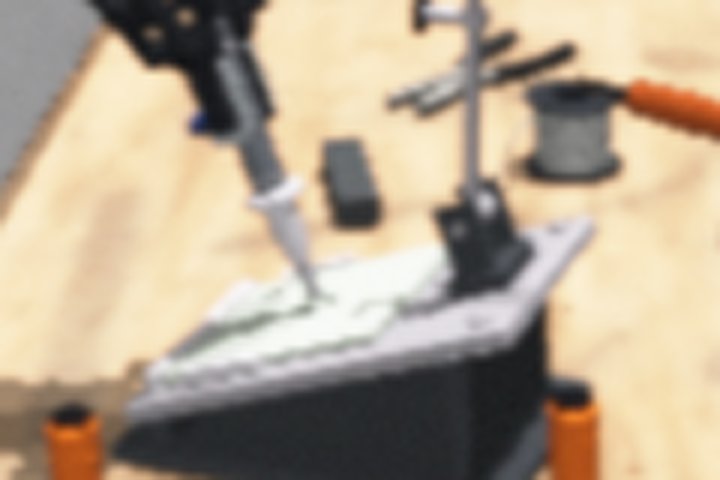

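move_arm:
  commands:
    - {"dx": 0, "dy": 0.001, "dz": 0.001, "wx": 0, "wy": 0, "wz": 0}
    - {"dx": 0, "dy": 0, "dz": 0.001, "wx": 0, "wy": 0, "wz": 0}
    - {"dx": 0, "dy": 0, "dz": 0.001, "wx": 0, "wy": 0, "wz": 0}
    - {"dx": 0, "dy": 0, "dz": 0.001, "wx": 0, "wy": 0, "wz": 0}
    - {"dx": 0, "dy": 0, "dz": 0.001, "wx": 0, "wy": 0, "wz": 0}
    - {"dx": 0, "dy": 0, "dz": 0, "wx": 0, "wy": 0, "wz": 0}
    - {"dx": 0, "dy": 0, "dz": 0, "wx": 0, "wy": 0, "wz": 0}

```text
time_s: 18.15
tcp_pos: [0.4568, 0.0036, 0.1492]
orientation: [[0.307, 0.895, 0.324], [0.952, -0.288, -0.105], [-0.0, 0.341, -0.94]]
wrist_force: [0.3, 0.7, 0.1]
gripper_width: 0.2
```

```bash
python3 chk.py 18
```

```text
18.25 [0.45673708 0.00359729 0.14924014] [[0.26, 0.75, 0.08], [-0.27, 1.06, -0.23], [-0.32, 0.42, 0.54]] 0.1993776643553418
normal force [ 0.07 -0.02  0.65]
total rot [ 0.0001 -0.0001  0.0006] 0.04 per row [ 0.0001 -0.0001  0.0006]
world [-0.0005  0.0001  0.0021] in R0 [-0.      0.0002 -0.0021] in R [-0.      0.0002 -0.0021]
```

View pics/w18c.png

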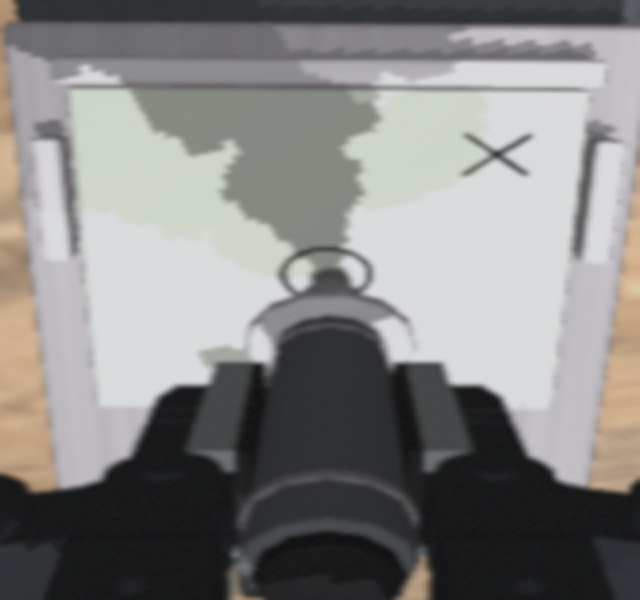

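move_arm:
  commands:
    - {"dx": 0, "dy": 0, "dz": 0.001, "wx": 0, "wy": 0, "wz": 0}
    - {"dx": 0, "dy": 0, "dz": 0.001, "wx": 0, "wy": 0, "wz": 0}
    - {"dx": 0, "dy": 0, "dz": 0.001, "wx": 0, "wy": 0, "wz": 0}
    - {"dx": 0, "dy": 0, "dz": 0, "wx": 0, "wy": 0, "wz": 0}
    - {"dx": 0, "dy": 0, "dz": 0, "wx": 0, "wy": 0, "wz": 0}

```text
time_s: 18.8
tcp_pos: [0.4577, 0.0033, 0.1463]
orientation: [[0.307, 0.895, 0.324], [0.952, -0.288, -0.105], [-0.0, 0.34, -0.94]]
wrist_force: [-0.5, -0.2, 1.1]
gripper_width: 0.202
```

```bash
cat > avg.py <<'E'
from h import *
R=np.load('R.npy');Z=-R[:,2];F=[];P=[]
for i in range(16):
    st=status.state();F.append(st['wrist_force']);P.append(st['tcp_pos']);imaging.get_image('wrist')
F=np.array(F);P=np.array(P); spot=np.array([.487,-.0062,.062])
print(st['time_s'],'F tool',(F@R).mean(0).round(2),'normal',(F@Z).mean().round(2),(F@Z).std().round(2),'press est mm',((.095-(P-spot)@Z).mean()*1000).round(2),'lat',((P.mean(0)-spot)@R*1000).round(2))
E
python3 avg.py
```

```text
19.55 F tool [ 0.62  0.15 -0.94] normal 0.94 0.55 press est mm 5.19 lat [ 1.000e-02 -2.900e-01 -8.981e+01]
```

move_arm:
  commands:
    - {"dx": 0, "dy": 0, "dz": -0.004, "wx": 0, "wy": 0, "wz": 0}
    - {"dx": 0, "dy": 0, "dz": -0.004, "wx": 0, "wy": 0, "wz": 0}
    - {"dx": 0, "dy": 0, "dz": -0.002, "wx": 0, "wy": 0, "wz": 0}
    - {"dx": 0, "dy": 0, "dz": 0, "wx": 0, "wy": 0, "wz": 0}
    - {"dx": 0, "dy": 0, "dz": 0, "wx": 0, "wy": 0, "wz": 0}

```text
time_s: 20.1
tcp_pos: [0.4541, 0.0043, 0.1555]
orientation: [[0.307, 0.895, 0.323], [0.952, -0.288, -0.105], [-0.0, 0.34, -0.94]]
wrist_force: [0.2, 0.7, -1.1]
gripper_width: 0.203
```

```bash
python3 avg.py
```

```text
20.85 F tool [-0.   -0.46  0.96] normal -0.96 0.41 press est mm -4.67 lat [-9.000e-02 -5.300e-01 -9.967e+01]
```

move_arm:
  commands:
    - {"dx": 0, "dy": 0, "dz": 0.002, "wx": 0, "wy": 0, "wz": 0}
    - {"dx": 0, "dy": 0, "dz": 0.002, "wx": 0, "wy": 0, "wz": 0}
    - {"dx": 0, "dy": 0, "dz": 0.002, "wx": 0, "wy": 0, "wz": 0}
    - {"dx": 0, "dy": 0, "dz": 0.002, "wx": 0, "wy": 0, "wz": 0}
    - {"dx": 0, "dy": 0, "dz": 0.002, "wx": 0, "wy": 0, "wz": 0}
    - {"dx": 0, "dy": 0, "dz": 0, "wx": 0, "wy": 0, "wz": 0}
    - {"dx": 0, "dy": 0, "dz": 0, "wx": 0, "wy": 0, "wz": 0}

```text
time_s: 21.6
tcp_pos: [0.4577, 0.0033, 0.1463]
orientation: [[0.307, 0.895, 0.324], [0.952, -0.288, -0.105], [-0.0, 0.34, -0.94]]
wrist_force: [-0.3, 0.2, 0.7]
gripper_width: 0.196
```

```bash
python3 avg.py; python3 chk.py 20
```

```text
22.35 F tool [-0.02 -0.31 -0.95] normal 0.95 0.42 press est mm 5.17 lat [-1.000e-02 -3.100e-01 -8.983e+01]
22.5 [0.45759244 0.00327186 0.14628607] [[-0.63, 0.78, 0.66], [-1.62, 0.68, 0.38], [-0.72, 0.16, 0.27]] 0.2005326475174845
normal force [0.91 0.95 0.51]
total rot [-0.0001 -0.      0.0007] 0.04 per row [-0.0001 -0.      0.0007]
world [-0.0014  0.0005  0.005 ] in R0 [ 0.      0.0004 -0.0052] in R [ 0.      0.0004 -0.0052]
```

View pics/s20c.png

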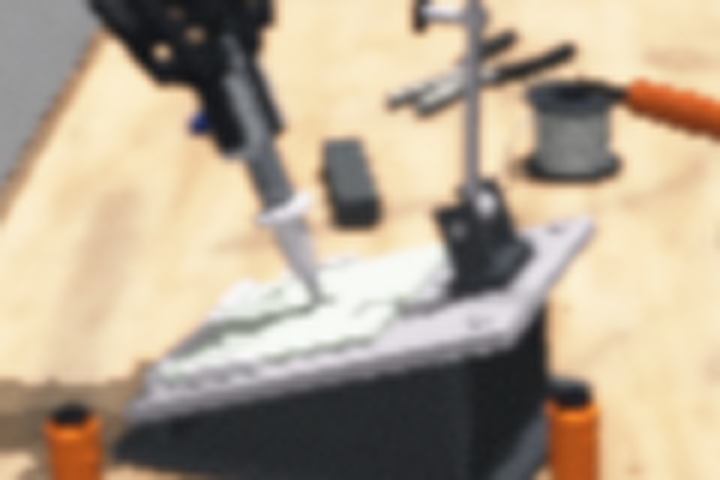

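View pics/w20c.png

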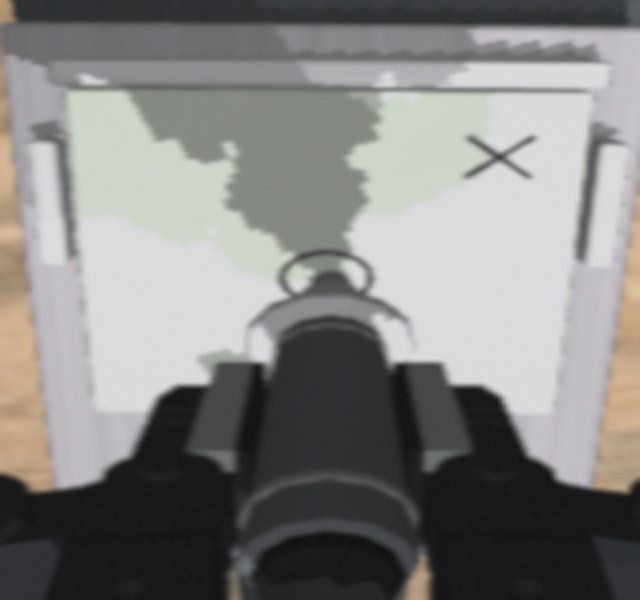

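```bash
python3 -c "
from workcell import workorder,status
print(status.state()['time_s'],workorder.sign_off())"
```

```text
the job is handed in; nothing more can be done
22.55 None
```

I swung the lever right back to its stop, took the grey gauge (not the orange look-alikes) out of its holder, and set its nose on the glass inside the ring. It was still held there at about 35 N grip when I handed in at 22.6 s. Sign-off gives no verdict, so the figures below are my own last checks.

- **Lever:** the knob measured about 100° round from level, which puts the lever at roughly 1.9 rad. It was still back in the last side picture.
- **Square to the glass:** the tool is within about 0.001 rad of the glass square as I measured it. Before contact, the gauge's tip and cap appeared within about 1 pixel of where a gauge square in the fingers should appear.
- **Nose position:** the wrist view shows the nose inside the ring, about 1–3 mm from its centre.
- **Press:** the normal force rose 1.9 N between lifted clear and pressed, about 5.6 mm of push by the spring figures. The geometry gave 5.2 mm.
- **Disagreements:**
  - The side view put the ring about 5 mm lower than the wrist views. I trusted the wrist views, and the contact force agreed with them.
  - One early lever-knob measurement had mistaken the foot for the knob; I redid it.
- **Bystanders:** none was touched. The stone and spool still looked in place in the last side picture; I did not re-check the tin and oil bottle after placing the gauge.

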